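Pack the strap buckles and set the click counter

TASK

Take the lid off the compartment tray and set it aside on the bench, lay every strap buckle lying on the bench flat on the bottom of a compartment of its own, and put the lid back so that it sits fully down on the tray. Then, with the lid closed, click the counter dial round until it shows how many buckles you packed: zero is the long mark and each further mark, clockwise, is one click and one buckle. Do not disturb the pen pot, the thread spool or the tape measure.

Things in the scene. Friction and masses are not known exactly. Their poses are not given: they have to be found in the camera images.
- tray: Low wooden tray, fixed. Origin on the bench under its centre, z up, y along its length. Flange 90 (x) x 246 (y) x 5 mm; on it a block 61 x 217 mm, top at z = 17 mm, with five open compartments in a row, centres x = 0, y = -84, -42, 0, 42, 84 mm, each 49 (x) x 37 (y) mm, floor at z = 12 mm. A buckle lies in one with its 44 mm side along the tray's x, centre at z = 19 mm, top 9 mm proud.
- lid: Wooden lid, a box open below: outside 80 (x) x 236 (y), inside 70 x 226 mm, 0.22 kg. Origin: centre of its lower rim. Top at z = 29 mm; on it, midway, a dark bar handle 18 (x) x 70 (y) mm, up to z = 53 mm. Starts closed: rim on the tray's flange, origin 5 mm above the tray's, 4.5 mm play round the block; either end may lead. Bench around x 0.47, y 0.33 m is clear to lay it on, long side along x.
- counter: Click counter, a grey box 112 x 112 x 22 mm fixed to the bench beyond the tray, with the round dial on top. Origin on the bench under the dial's axis, z up. Marks round the dial: a long one at the box's -x side is zero; from it, clockwise seen from above, eight short ones 30 degrees apart.
- dial (a joint): Angle of the dial in rad, 0 with its white pointer at the zero mark, growing clockwise seen from above; one click = 0.5236 rad (30 degrees). It clicks into rest at each mark (about 0.07 N m to get over), stops just below zero and just past mark 8, may be turned both ways, and starts at 0 or 1.
- dial_grip (a point): On the dial's axis, 44 mm above the bench, in the middle of its bar grip; turns with the dial. The bar is 46 mm long along this frame's x, 14 mm thick along its y, from 29 to 56 mm above the bench, on a disc of 34 mm radius; a white pointer line runs from the axis towards -x.
- buckle1: Black plastic side-release strap buckle, a flat block 44 (its x) x 32 (its y) x 14 mm (its z), about 25 g; origin at its centre, 7 mm over what it lies on. All five are alike, either face and either end may lead. It starts flat on the bench to the robot's right.
- buckle2: Black plastic side-release strap buckle, a flat block 44 (its x) x 32 (its y) x 14 mm (its z), about 25 g; origin at its centre, 7 mm over what it lies on. All five are alike, either face and either end may lead. It starts flat on the bench to the robot's right.
- buckle3: Black plastic side-release strap buckle, a flat block 44 (its x) x 32 (its y) x 14 mm (its z), about 25 g; origin at its centre, 7 mm over what it lies on. All five are alike, either face and either end may lead. May be absent in a run (then None). It starts flat on the bench to the robot's right.
- buckle4: Black plastic side-release strap buckle, a flat block 44 (its x) x 32 (its y) x 14 mm (its z), about 25 g; origin at its centre, 7 mm over what it lies on. All five are alike, either face and either end may lead. May be absent in a run (then None). It starts flat on the bench to the robot's right.
- buckle5: Black plastic side-release strap buckle, a flat block 44 (its x) x 32 (its y) x 14 mm (its z), about 25 g; origin at its centre, 7 mm over what it lies on. All five are alike, either face and either end may lead. May be absent in a run (then None). It starts flat on the bench to the robot's right.
- penpot: Wooden pen pot, 72 mm across, 90 mm high, pens to 175 mm; origin under its centre. Leave it alone.
- spool: Thread spool standing upright, 44 mm across, 55 mm high; origin under its centre. Leave it alone.
- tape: Tape-measure case, 62 x 62 x 28 mm; origin under its centre. Leave it alone.
Things that resemble listed ones, but are neither listed nor needed, are in the scene too. What is shaped like the buckle5 but blue is not meant.

How it is judged (in metres and radians):
On the way, in this order (a step that is already met when the one before it is completed fails the run):
1. every buckle lies flat in a compartment (z of buckle1 in the frame of tray between 0.016 and 0.0212 m and x of buckle1 in the frame of tray between -0.006 and 0.006 m and y of buckle1 in the frame of tray between -0.09 and 0.09 m and z of buckle2 in the frame of tray between 0.016 and 0.0212 m and x of buckle2 in the frame of tray between -0.006 and 0.006 m and y of buckle2 in the frame of tray between -0.09 and 0.09 m and z of buckle3 in the frame of tray between 0.016 and 0.0212 m and x of buckle3 in the frame of tray between -0.006 and 0.006 m and y of buckle3 in the frame of tray between -0.09 and 0.09 m and z of buckle4 in the frame of tray between 0.016 and 0.0212 m and x of buckle4 in the frame of tray between -0.006 and 0.006 m and y of buckle4 in the frame of tray between -0.09 and 0.09 m and z of buckle5 in the frame of tray between 0.016 and 0.0212 m and x of buckle5 in the frame of tray between -0.006 and 0.006 m and y of buckle5 in the frame of tray between -0.09 and 0.09 m), for 0.2 s.
2. the lid is fully down on the tray (all of step 1 and x of lid in the frame of tray between -0.007 and 0.007 m and y of lid in the frame of tray between -0.007 and 0.007 m and z of lid in the frame of tray between 0.002 and 0.0075 m and angle between lid's own z axis and vertical below 0.05 rad), for 0.2 s.
3. the dial, turned with the lid closed, stands at the number of buckles (x of lid in the frame of tray between -0.007 and 0.007 m and y of lid in the frame of tray between -0.007 and 0.007 m and z of lid in the frame of tray between 0.002 and 0.0075 m and angle between lid's own z axis and vertical below 0.05 rad and ((value of joint dial between 2.48799 and 2.74799 rad and (height (world z) of buckle3 above -9 m or value of joint dial above 99 rad) and (height (world z) of buckle4 above -9 m or value of joint dial above 99 rad) and (height (world z) of buckle5 above -9 m or value of joint dial above 99 rad)) or (value of joint dial between 1.9644 and 2.2244 rad and (height (world z) of buckle3 above 99 m and value of joint dial above -99 rad) and (height (world z) of buckle4 above -9 m or value of joint dial above 99 rad) and (height (world z) of buckle5 above -9 m or value of joint dial above 99 rad)) or (value of joint dial between 1.9644 and 2.2244 rad and (height (world z) of buckle4 above 99 m and value of joint dial above -99 rad) and (height (world z) of buckle3 above -9 m or value of joint dial above 99 rad) and (height (world z) of buckle5 above -9 m or value of joint dial above 99 rad)) or (value of joint dial between 1.9644 and 2.2244 rad and (height (world z) of buckle5 above 99 m and value of joint dial above -99 rad) and (height (world z) of buckle3 above -9 m or value of joint dial above 99 rad) and (height (world z) of buckle4 above -9 m or value of joint dial above 99 rad)) or (value of joint dial between 1.4408 and 1.7008 rad and (height (world z) of buckle4 above 99 m and value of joint dial above -99 rad) and (height (world z) of buckle5 above 99 m and value of joint dial above -99 rad)) or (value of joint dial between 1.4408 and 1.7008 rad and (height (world z) of buckle3 above 99 m and value of joint dial above -99 rad) and (height (world z) of buckle5 above 99 m and value of joint dial above -99 rad)) or (value of joint dial between 1.4408 and 1.7008 rad and (height (world z) of buckle3 above 99 m and value of joint dial above -99 rad) and (height (world z) of buckle4 above 99 m and value of joint dial above -99 rad)))), for 0.2 s.
At the end, for the whole second after the job is handed in: Every buckle present lies flat in a compartment (centre under 2.2 mm above its seated height); lid within 2.5 mm of fully down, 7 mm of centred, tilt under 0.05 rad; dial at rest within 0.13 rad of the mark numbered as the buckles present (3, 4 or 5) (all of step 1 and all of step 3 and linear speed of lid below 0.02 m/s and velocity of joint dial between -0.1 and 0.1 rad/s); the robot touches nothing.
It fails at once if the pen pot is disturbed (moved more than 30 mm) (distance of penpot from where it was at the start of the episode above 0.03 m).
It fails at once if the thread spool is disturbed (moved more than 30 mm) (distance of spool from where it was at the start of the episode above 0.03 m).
It fails at once if the tape measure is disturbed (moved more than 30 mm) (distance of tape from where it was at the start of the episode above 0.03 m).
Of buckle3, buckle4, buckle5 only 1 to 3 are there at a start; the rules pass over those that are not, and their reading is None.
At some moment in a run one of buckle1, buckle2, buckle3, buckle4, buckle5, lid may be knocked a few centimetres aside while the robot is not near it.
Once in a run the grip may slacken for a moment while it holds something.
It also fails if it takes over 210 s, if anything falls off the work surface, if the arm or the gripper's body presses on something with over 40 N, if the wrist force passes 120 N, or if a joint passes its speed limit or range.

ROBOT

A 6-joint arm with a two-finger parallel gripper is mounted at the origin on the work surface. World frame = base frame: x ahead of the robot, y to its left, z up, the work surface at z = 0. Lengths are in m, angles in degrees, forces in N, time in s.
With the tool pointing down it reaches from about 0.25 to 0.725 m from the base axis. Payload 9.7 kg.
Tool frame: the origin (TCP) lies at the very end of the fingers, on their centre line; the grasp point (between the pads) lies 19 mm behind it; z points along the fingers, y is the line along which they close (so a half turn about z gives the same grasp; the last joint's range is limited). The gripper opens to 85 mm and grips with 20 to 120 N. Pads are 22 mm wide; open, the fingers measure 114 mm over their backs; the gripper's body (76 mm by 85 mm) begins 54 mm behind the grasp point. The pads swing forward as they close: fully open they stand 13 mm farther back than shut.
Start: joints at [65.661, 4.979, 10.078, 95.1, 0, 90], TCP at [0.227, 0.501, 0.231] pointing down, gripper open.
Joint ranges: [-179.16, 179.16], [-48.56, 103.87], [-65.8, 70.77], [-126.05, 130.52], [-82.76, 87.17], [-180, 180]. Speed limits (degrees/s): [127.2, 127.2, 147.25, 180, 180, 180].

INTERFACE

Orientations are given as [roll, pitch, yaw] about the fixed x, y, z axes, in that order (R = Rz(yaw) Ry(pitch) Rx(roll)).
In Python, from workcell import telemetry, optics, workorder gives the robot as it stands.
- The arm moves only by the shell command python3 -m handwheel 'ROWS' [FORCE]. ROWS is JSON, a list of rows, each an object of numbers: "tx", "ty", "tz": the shift along the tool's x, y, z in m; "ax", "ay", "az": the turn, a rotation vector about the tool's x, y, z in degrees; "jaw": the gripper command: -1 is shut, 1 is fully open, values between are in proportion. A call has exactly 10 rows; each row shifts and turns the commanded pose from where the row before left it, along the tool's axes as they then stand; what a row does not reach is not made up. A row lasts 1/8 s, in which the tool goes at most 62.5 mm and 10.7 degrees, less where a joint would pass 70% of its speed; a pose out of reach is approached as far as the arm can. A call is refused whole if a number of a shift passes 0.0625 or a number of a turn 10.7, either way. A call with a gripper value outside its range is refused whole. The fingers move at their own pace and stop on an object; FORCE is the grip in N (left out, the last holds). Time passes only in rows, so rows that do not move let the fingers close, or fill a call up. It gives the time, the measured TCP pose, the force, the opening and the grip force at its end, in the units of the state.
- telemetry.get_obs(): the state, without advancing time (a new reading comes with each control period).
- optics.camera(name): name is "scene" or "top" or "wrist"; returns a dict with "color" (420x560x3 uint8, red, green, blue), "K" (3x3 intrinsics, pixels), "extrinsics" (4x4, takes a point from camera to world coordinates); the wrist camera has in their place "mount" (4x4, takes a point from camera to tool coordinates, whose origin is the TCP and whose axes are the flange's). Camera axes: x right, y down, z forward; pixel columns grow to the right and rows downward; lengths in m; the calibration is good to about 2 mm. The wrist camera is an equidistant fisheye: a pixel r from the principal point sees the ray r / f radians off the axis. A picture is of the moment at which its call begins: read the wrist's pose just before it. There is no depth.
- workorder.job_done(): hands the job in; it is judged then, once.
The state is a dict: "time": time; "q": joint angles; "qd": joint speeds; "joint_efforts": joint torques, N m; "ee_pos": TCP position; "tcp_rot": TCP orientation; "wrist_force": force on the tool from outside, world axes, zero at the start; "torque": the same for the moment, N m; "opening": finger opening in m; "grasp_force": force on a finger pad.
Only numpy, scipy, OpenCV 4.12 (cv2) and the standard library are available. Lean on these libraries where they do the work, as an engineer would, in place of code of your own. Each camera call takes 0.05 s, during which the arm holds its last target. There are 200 camera calls.

## Working session

There is one attempt and no reset: what is moved stays moved. The work goes in short steps, Python scripts to look and compute and a shell command to move; the robot and the scene stay as the last step left them, time stands still between calls to the robot, and variables do not carry over. Pictures are saved under pics/ and viewed, at most 14 in all, crops included, and the job is handed in when it is done.

```bash
mkdir -p pics; cat > h.py <<'E'
import numpy as np, cv2
from scipy.spatial.transform import Rotation as R
from workcell import telemetry, optics, workorder
def obs(): return telemetry.get_obs()
def proj(c,p):
    E=np.linalg.inv(np.array(c["extrinsics"])); q=E[:3,:3]@np.asarray(p,float)+E[:3,3]; u=np.array(c["K"])@q; return u[:2]/u[2]
def ground(K,E,uv,z):
    K=np.array(K);E=np.array(E); d=E[:3,:3]@np.linalg.inv(K)@[uv[0],uv[1],1]; o=E[:3,3]; return o+d*(z-o[2])/d[2]
def save(n,im,scale=1):
    im=np.ascontiguousarray(im[:,:,::-1])
    if scale!=1: im=cv2.resize(im,None,fx=scale,fy=scale,interpolation=cv2.INTER_CUBIC)
    cv2.imwrite(f"pics/{n}.png",im)
E
python3 - <<'E'
from h import *
import pickle
o=obs(); print(o)
for n in("top","scene"):
    c=optics.camera(n); pickle.dump(c,open(n+".pkl","wb")); print(n,np.round(c["K"],2).tolist(),np.round(c["extrinsics"],4).tolist()); save(n+"0",c["color"],1.4)
c=optics.camera("wrist"); print(c["K"],np.round(c["mount"],4).tolist())
E
```

```text
{'time': 0.0, 'q': array([ 6.56608181e+01,  5.01021052e+00,  1.00357881e+01,  9.50989665e+01,
       -1.38222533e-04,  9.00016086e+01]), 'qd': array([ 0.04345644,  0.01659313, -0.04461088, -0.04432877, -0.15135099,
       -0.08282956]), 'joint_efforts': array([ 9.80627337e-04, -5.20386457e+01,  4.64806330e+01,  1.60690286e-02,
        6.04610045e-05, -3.25251710e-05]), 'ee_pos': array([0.22658643, 0.50091802, 0.23060355]), 'tcp_rot': array([-1.79926611e+02,  1.40282887e-04,  1.55659210e+02]), 'wrist_force': array([0.168152  , 0.6216404 , 0.19785711]), 'torque': array([ 0.02306717, -0.02011387,  0.02900076]), 'grasp_force': 0.0, 'opening': 0.08523362250059757}
top [[486.57, 0.0, 276.27], [0.0, 486.57, 208.54], [0.0, 0.0, 1.0]] [[-0.0293, -0.9811, 0.1911, 0.371], [-0.9996, 0.0278, -0.0109, -0.0195], [0.0054, -0.1914, -0.9815, 1.1102], [0.0, 0.0, 0.0, 1.0]]
scene [[431.64, 0.0, 282.22], [0.0, 431.64, 206.49], [0.0, 0.0, 1.0]] [[0.5421, 0.6753, -0.5001, 1.0333], [0.8403, -0.4308, 0.3291, -0.3304], [0.0068, -0.5986, -0.801, 0.7687], [0.0, 0.0, 0.0, 1.0]]
[[325.1922621    0.         279.69724769]
 [  0.         325.1922621  208.6949831 ]
 [  0.           0.           1.        ]] [[0.0004, -0.9547, -0.2975, 0.0769], [1.0, 0.0003, 0.0003, -0.0006], [-0.0002, -0.2975, 0.9547, -0.1435], [0.0, 0.0, 0.0, 1.0]]
```

View pics/top0.png

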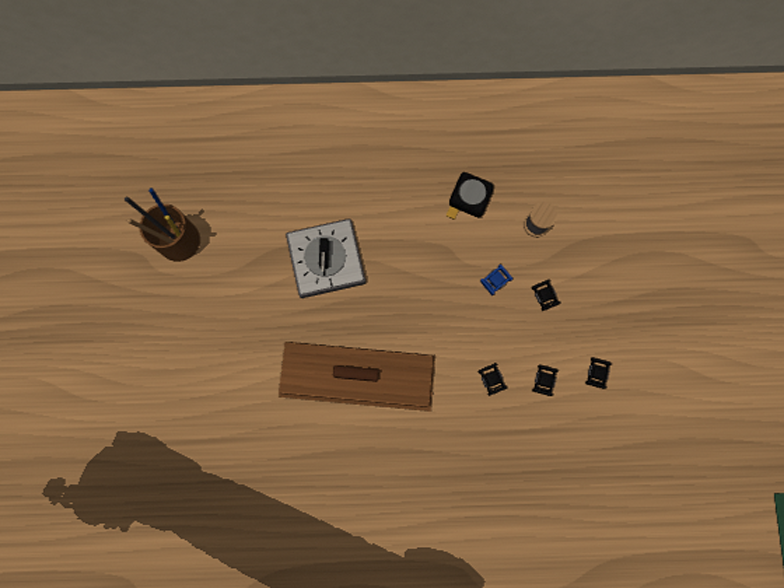

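View pics/scene0.png

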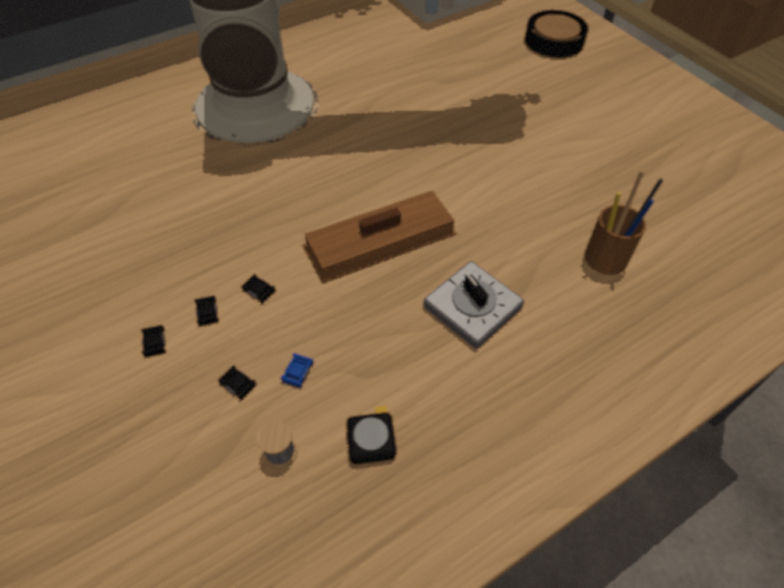

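The top view (784 px wide) shows four black buckles at (545,295), (492,379), (545,380) and (598,373). Things that could be mistaken for them are the blue buckle (497,280), the tape (472,194) and the spool (539,219). The lid and tray are at (357,376), the counter is at (326,257), and the pen pot is at (172,232). I'll measure with enlarged crops.

```bash
cat >> h.py <<'E'
def buckles(c,z=0.010,box=None):
    im=c["color"].astype(int); m=(im.max(2)<50).astype(np.uint8)
    m=cv2.morphologyEx(m,cv2.MORPH_CLOSE,np.ones((5,5)))
    n,l,s,ce=cv2.connectedComponentsWithStats(m); out=[]
    for i in range(1,n):
        if 100<s[i,4]<900:
            ys,xs=np.nonzero(l==i)
            P=np.array([ground(c["K"],c["extrinsics"],(x,y),z)[:2] for x,y in zip(xs,ys)]).astype(np.float32)
            (cx,cy),(w,h),a=cv2.minAreaRect(P*1000)
            if w<h: w,h,a=h,w,a+90
            out.append((ce[i].round(1).tolist(),round(cx/1000,4),round(cy/1000,4),round(w,1),round(h,1),round((a+90)%180-90,1)))
    return out
E
python3 - <<'E'
from h import *
import pickle
c=pickle.load(open("top.pkl","rb")); im=c["color"]
for b in buckles(c): print(b)
a=cv2.resize(im[150:300,195:320],None,fx=4,fy=4,interpolation=cv2.INTER_CUBIC)   # tray+counter
b=cv2.resize(im[180:300,335:447],None,fx=2.5,fy=2.5,interpolation=cv2.INTER_CUBIC)
v=np.zeros((600,800,3),np.uint8); v[:600,:500]=a; v[:300,510:790]=b; save("crop1",v)
E
```

```text
([336.0, 140.2], 0.7499, -0.1795, 65.7, 62.4, -25.5)
([231.2, 180.0], 0.6538, 0.0705, 72.1, 16.4, -0.6)
([389.3, 210.4], 0.5735, -0.292, 44.1, 32.3, 20.7)
([426.9, 266.1], 0.4434, -0.368, 44.9, 32.5, -18.0)
([351.3, 270.5], 0.4386, -0.1961, 44.0, 30.6, 20.5)
([388.9, 271.4], 0.4343, -0.2806, 44.4, 32.3, -15.8)
```

View pics/crop1.png

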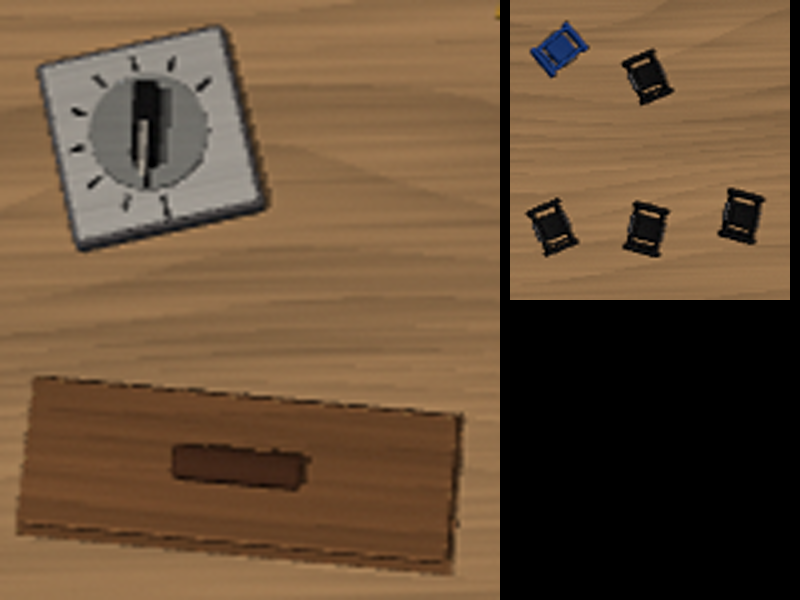

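The crop shows the lid top corners at (35,377), (462,413), (452,562) and (18,525), with the handle top at (172–308, 445–490). The counter corners are at (38,67), (222,27), (265,200) and (80,243). The buckle measurements match 44x32, and the blue one is clearly the decoy.

```bash
python3 - <<'E'
from h import *
import pickle
c=pickle.load(open("top.pkl","rb"))
def g(p,z): return ground(c["K"],c["extrinsics"],(p[0]/4+195-.4,p[1]/4+150-.4),z)[:2]
def quad(ps,z):
    P=np.array([g(p,z) for p in ps]); print(P.round(4).tolist()); print("c",P.mean(0).round(4),[np.linalg.norm(P[i]-P[(i+1)%4]).round(4) for i in range(4)],
      [np.degrees(np.arctan2(*(P[(i+1)%4]-P[i])[::-1])).round(1) for i in range(4)])
quad([(35,377),(462,413),(452,562),(18,525)],.034)
quad([(173,445),(308,457),(302,490),(172,478)],.058)
quad([(38,67),(222,27),(265,200),(80,243)],.022)
for p,z in [((166,206),.022),((127,202),.022),((95,183),.022),((146,186),.056),((146,120),.056),((146,186),.03),((146,120),.03),((148,132),.029)]: print(p,z,g(p,z).round(4))
# handle in scene? gripper yaw now
o=obs(); M=R.from_euler('xyz',o['tcp_rot'],degrees=True).as_matrix(); print(M.round(3).tolist())
E
```

```text
[[0.5053, 0.1327], [0.4785, -0.1034], [0.3973, -0.0945], [0.4242, 0.1421]]
c [0.4513 0.0192] [np.float64(0.2377), np.float64(0.0817), np.float64(0.2381), np.float64(0.0816)] [np.float64(-96.5), np.float64(173.7), np.float64(83.5), np.float64(-6.6)]
[[0.4633, 0.055], [0.4548, -0.0175], [0.4372, -0.0138], [0.4456, 0.0558]]
c [0.4502 0.0199] [np.float64(0.0731), np.float64(0.018), np.float64(0.0702), np.float64(0.0177)] [np.float64(-96.7), np.float64(168.1), np.float64(83.1), np.float64(-2.6)]
[[0.6871, 0.1326], [0.7083, 0.0257], [0.6047, 0.0031], [0.5827, 0.1088]]
c [0.6457 0.0675] [np.float64(0.109), np.float64(0.106), np.float64(0.108), np.float64(0.1071)] [np.float64(-78.8), np.float64(-167.7), np.float64(101.8), np.float64(12.8)]
(166, 206) 0.022 [0.6028 0.0596]
(127, 202) 0.022 [0.6057 0.0819]
(95, 183) 0.022 [0.6174 0.1001]
(146, 186) 0.056 [0.6072 0.0681]
(146, 120) 0.056 [0.6449 0.0677]
(146, 186) 0.03 [0.613  0.0703]
(146, 120) 0.03 [0.6517 0.0698]
(148, 132) 0.029 [0.6448 0.0688]
[[-0.911, 0.412, -0.0], [0.412, 0.911, -0.001], [0.0, -0.001, -1.0]]
```

```bash
cat >> h.py <<'E'
def plan(x,y,z,ya):
    "turn about tool z, then shift along tool axes after that turn"
    o=obs(); M=R.from_euler('xyz',o['tcp_rot'],degrees=True).as_matrix()
    cur=np.degrees(np.arctan2(M[1,1],M[0,1])); d=(ya-cur+90)%180-90
    a=np.radians(cur+d); Y=np.array([np.cos(a),np.sin(a),0]); Z=np.array([0,0,-1.]); X=np.cross(Y,Z)
    s=np.array([x,y,z])-o['ee_pos']
    print("t=%.2f cur ya %.2f tilt %s az %.2f (alt %.2f) q1 %.1f q6 %.1f shift mm %s op %.4f gf %.1f"%(o['time'],cur,(M[:2,2]*57.3).round(2),-d,-d+180*np.sign(d),o['q'][0],o['q'][5],(np.array([X@s,Y@s,Z@s])*1000).round(1),o['opening'],o['grasp_force']),o['ee_pos'].round(4),np.round(o['wrist_force'],1))
E
python3 -c "
from h import *
plan(.4508,.0195,.14,-6.6)"
```

```text
t=0.15 cur ya 65.66 tilt [-0.02 -0.05] az 72.26 (alt -107.74) q1 65.7 q6 90.0 shift mm [-452.5  278.1   90.7] op 0.0855 gf 0.0 [0.2266 0.501  0.2307] [0.7 0.2 0.2]
```

```bash
python3 -m handwheel '[{"az":10.33,"jaw":0},{"az":10.33,"jaw":0},{"az":10.32,"jaw":0},{"az":10.32,"jaw":0},{"az":10.32,"jaw":0},{"az":10.32,"jaw":0},{"az":10.32,"jaw":0},{"tx":-0.0348,"ty":0.0214,"tz":0.007,"jaw":0},{"tx":-0.0348,"ty":0.0214,"tz":0.007,"jaw":0},{"tx":-0.0348,"ty":0.0214,"tz":0.007,"jaw":0}]' 60
python3 -m handwheel '[{"tx":-0.0348,"ty":0.0214,"tz":0.007,"jaw":0},{"tx":-0.0348,"ty":0.0214,"tz":0.007,"jaw":0},{"tx":-0.0348,"ty":0.0214,"tz":0.007,"jaw":0},{"tx":-0.0348,"ty":0.0214,"tz":0.007,"jaw":0},{"tx":-0.0348,"ty":0.0214,"tz":0.007,"jaw":0},{"tx":-0.0348,"ty":0.0214,"tz":0.007,"jaw":0},{"tx":-0.0348,"ty":0.0214,"tz":0.007,"jaw":0},{"tx":-0.0348,"ty":0.0214,"tz":0.007,"jaw":0},{"tx":-0.0348,"ty":0.0214,"tz":0.007,"jaw":0},{"tx":-0.0348,"ty":0.0214,"tz":0.007,"jaw":0}]' 60
python3 - <<'E'
from h import *
o=obs(); c=optics.camera("wrist"); save("w1",c["color"],1.4)
plan(.4508,.0195,.042,-6.6)
E
```

```text
t=0.20 cur ya 65.66 tilt [-0.02 -0.04] az 72.26 (alt -107.74) q1 65.7 q6 90.0 shift mm [-452.5  278.   188.8] op 0.0852 gf 0.0 [0.2266 0.501  0.2308] [-0.2  0.1  0.1]$[0]: bad value
$[0]: bad value
```

View pics/w1.png

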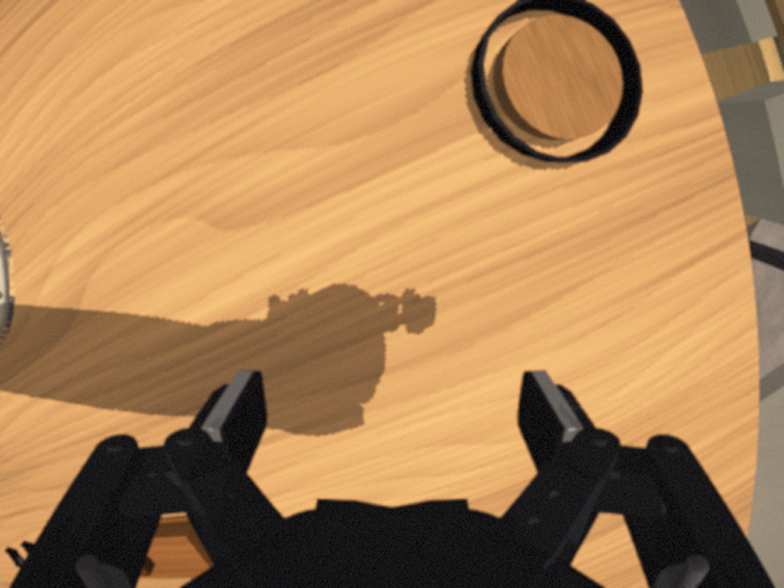

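The call was refused and the view is unchanged, so I'll find out the row format it needs.

```bash
python3 -m handwheel '[{"tx":0,"ty":0,"tz":0,"ax":0,"ay":0,"az":10.33,"jaw":0},{"tx":0,"ty":0,"tz":0,"ax":0,"ay":0,"az":10.33,"jaw":0},{"tx":0,"ty":0,"tz":0,"ax":0,"ay":0,"az":10.32,"jaw":0},{"tx":0,"ty":0,"tz":0,"ax":0,"ay":0,"az":10.32,"jaw":0},{"tx":0,"ty":0,"tz":0,"ax":0,"ay":0,"az":10.32,"jaw":0},{"tx":0,"ty":0,"tz":0,"ax":0,"ay":0,"az":10.32,"jaw":0},{"tx":0,"ty":0,"tz":0,"ax":0,"ay":0,"az":10.32,"jaw":0},{"tx":-0.0348,"ty":0.0214,"tz":0.007,"ax":0,"ay":0,"az":0,"jaw":0},{"tx":-0.0348,"ty":0.0214,"tz":0.007,"ax":0,"ay":0,"az":0,"jaw":0},{"tx":-0.0348,"ty":0.0214,"tz":0.007,"ax":0,"ay":0,"az":0,"jaw":0}]' 60; python3 -m handwheel --help; python3 -c "
from h import *
plan(.4508,.0195,.14,-6.6)"
```

```text
time: 1.45
ee_pos: [0.2787, 0.3889, 0.2099]
tcp_rot: [-180.0, 0.0, 83.4]
wrist_force: [0.4, 1.0, 0.4]
opening: 0.0432
grasp_force: 0.0
t=1.45 cur ya -6.57 tilt [-0.   -0.01] az 0.03 (alt -179.97) q1 54.4 q6 150.9 shift mm [-347.2  213.4   69.9] op 0.0432 gf 0.0 [0.2787 0.3889 0.2099] [0.4 1.  0.4]invalid input: not JSON, or not a number
```

```bash
python3 -m handwheel '[{"tx":-0.0347,"ty":0.0213,"tz":0.007,"ax":0,"ay":0,"az":0,"jaw":0},{"tx":-0.0347,"ty":0.0213,"tz":0.007,"ax":0,"ay":0,"az":0,"jaw":0},{"tx":-0.0347,"ty":0.0213,"tz":0.007,"ax":0,"ay":0,"az":0,"jaw":0},{"tx":-0.0347,"ty":0.0213,"tz":0.007,"ax":0,"ay":0,"az":0,"jaw":0},{"tx":-0.0347,"ty":0.0213,"tz":0.007,"ax":0,"ay":0,"az":0,"jaw":0},{"tx":-0.0347,"ty":0.0213,"tz":0.007,"ax":0,"ay":0,"az":0,"jaw":0},{"tx":-0.0347,"ty":0.0213,"tz":0.007,"ax":0,"ay":0,"az":0,"jaw":0},{"tx":-0.0347,"ty":0.0213,"tz":0.007,"ax":0,"ay":0,"az":0,"jaw":0},{"tx":-0.0347,"ty":0.0213,"tz":0.007,"ax":0,"ay":0,"az":0,"jaw":0},{"tx":-0.0347,"ty":0.0213,"tz":0.007,"ax":0,"ay":0,"az":0,"jaw":0}]' 60; python3 -c "
from h import *
plan(.4508,.0195,.042,-6.6)
c=optics.camera('wrist'); save('w2',c['color'],1.4)"
```

```text
time: 2.7
ee_pos: [0.4505, 0.0195, 0.14]
tcp_rot: [180.0, -0.0, 83.4]
wrist_force: [-0.0, 0.3, -0.2]
opening: 0.0428
grasp_force: 0.0
t=2.70 cur ya -6.60 tilt [0.01 0.  ] az -0.00 (alt 180.00) q1 2.5 q6 99.1 shift mm [ 0.   0.3 98. ] op 0.0428 gf 0.0 [0.4505 0.0195 0.14  ] [-0.   0.3 -0.2]
```

View pics/w2.png

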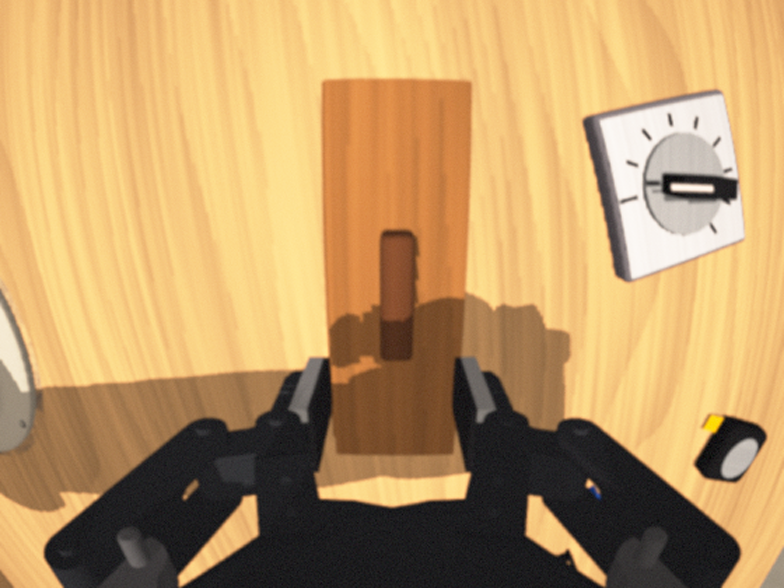

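The handle (397,295) is centred between the fingers and the lid edges are parallel to the tool. I'll descend and grip.

```bash
python3 -m handwheel '[{"tx":0,"ty":0,"tz":0.02,"ax":0,"ay":0,"az":0,"jaw":0},{"tx":0,"ty":0,"tz":0.02,"ax":0,"ay":0,"az":0,"jaw":0},{"tx":0,"ty":0,"tz":0.02,"ax":0,"ay":0,"az":0,"jaw":0},{"tx":0,"ty":0,"tz":0.02,"ax":0,"ay":0,"az":0,"jaw":0},{"tx":0,"ty":0,"tz":0.018,"ax":0,"ay":0,"az":0,"jaw":0},{"tx":0,"ty":0,"tz":0,"ax":0,"ay":0,"az":0,"jaw":-1},{"tx":0,"ty":0,"tz":0,"ax":0,"ay":0,"az":0,"jaw":-1},{"tx":0,"ty":0,"tz":0,"ax":0,"ay":0,"az":0,"jaw":-1},{"tx":0,"ty":0,"tz":0,"ax":0,"ay":0,"az":0,"jaw":-1},{"tx":0,"ty":0,"tz":0,"ax":0,"ay":0,"az":0,"jaw":-1}]' 80
python3 -m handwheel '[{"tx":0,"ty":0,"tz":-0.01,"ax":0,"ay":0,"az":0,"jaw":-1},{"tx":0,"ty":0,"tz":-0.01,"ax":0,"ay":0,"az":0,"jaw":-1},{"tx":0,"ty":0,"tz":-0.01,"ax":0,"ay":0,"az":0,"jaw":-1},{"tx":0,"ty":0,"tz":-0.01,"ax":0,"ay":0,"az":0,"jaw":-1},{"tx":0,"ty":0,"tz":-0.02,"ax":0,"ay":0,"az":0,"jaw":-1},{"tx":0,"ty":0,"tz":-0.02,"ax":0,"ay":0,"az":0,"jaw":-1},{"tx":0,"ty":0,"tz":-0.02,"ax":0,"ay":0,"az":0,"jaw":-1},{"tx":0,"ty":0,"tz":0,"ax":0,"ay":0,"az":0,"jaw":-1},{"tx":0,"ty":0,"tz":0,"ax":0,"ay":0,"az":0,"jaw":-1},{"tx":0,"ty":0,"tz":0,"ax":0,"ay":0,"az":0,"jaw":-1}]' 80
python3 -c "
from h import *
plan(.47,.33,.142,90)"
```

```text
time: 4.0
ee_pos: [0.4503, 0.0209, 0.0425]
tcp_rot: [180.0, -0.0, 83.4]
wrist_force: [-0.9, -0.8, -1.3]
opening: 0.0159
grasp_force: 81.1
time: 5.25
ee_pos: [0.4497, 0.0208, 0.1414]
tcp_rot: [-179.9, 0.0, 83.4]
wrist_force: [0.2, -0.3, -3.1]
opening: 0.016
grasp_force: 81.2
t=5.25 cur ya -6.60 tilt [-0.08 -0.  ] az 83.40 (alt -96.60) q1 2.7 q6 99.2 shift mm [  20.3 -309.2   -0.6] op 0.0160 gf 81.2 [0.4497 0.0208 0.1414] [ 0.2 -0.3 -3.1]
```

```bash
python3 -m handwheel '[{"tx":0,"ty":0,"tz":0,"ax":0,"ay":0,"az":-9.66,"jaw":-1},{"tx":0,"ty":0,"tz":0,"ax":0,"ay":0,"az":-9.66,"jaw":-1},{"tx":0,"ty":0,"tz":0,"ax":0,"ay":0,"az":-9.66,"jaw":-1},{"tx":0,"ty":0,"tz":0,"ax":0,"ay":0,"az":-9.66,"jaw":-1},{"tx":0,"ty":0,"tz":0,"ax":0,"ay":0,"az":-9.66,"jaw":-1},{"tx":0,"ty":0,"tz":0,"ax":0,"ay":0,"az":-9.66,"jaw":-1},{"tx":0,"ty":0,"tz":0,"ax":0,"ay":0,"az":-9.66,"jaw":-1},{"tx":0,"ty":0,"tz":0,"ax":0,"ay":0,"az":-9.66,"jaw":-1},{"tx":0,"ty":0,"tz":0,"ax":0,"ay":0,"az":-9.66,"jaw":-1},{"tx":0,"ty":0,"tz":0,"ax":0,"ay":0,"az":-9.66,"jaw":-1}]' 80
python3 -m handwheel '[{"tx":-0.003,"ty":0.0442,"tz":0,"ax":0,"ay":0,"az":0,"jaw":-1},{"tx":-0.003,"ty":0.0442,"tz":0,"ax":0,"ay":0,"az":0,"jaw":-1},{"tx":-0.003,"ty":0.0442,"tz":0,"ax":0,"ay":0,"az":0,"jaw":-1},{"tx":-0.003,"ty":0.0442,"tz":0,"ax":0,"ay":0,"az":0,"jaw":-1},{"tx":-0.003,"ty":0.0442,"tz":0,"ax":0,"ay":0,"az":0,"jaw":-1},{"tx":-0.003,"ty":0.0442,"tz":0,"ax":0,"ay":0,"az":0,"jaw":-1},{"tx":-0.003,"ty":0.0442,"tz":0,"ax":0,"ay":0,"az":0,"jaw":-1},{"tx":0,"ty":0,"tz":0.02,"ax":0,"ay":0,"az":0,"jaw":-1},{"tx":0,"ty":0,"tz":0.02,"ax":0,"ay":0,"az":0,"jaw":-1},{"tx":0,"ty":0,"tz":0.02,"ax":0,"ay":0,"az":0,"jaw":-1}]' 80
python3 -c "
from h import *
plan(.47,.33,.0385,90)"
```

```text
time: 6.5
ee_pos: [0.4498, 0.0208, 0.1416]
tcp_rot: [-180.0, -0.1, -179.7]
wrist_force: [0.6, -0.2, -2.9]
opening: 0.0158
grasp_force: 81.0
time: 7.75
ee_pos: [0.4707, 0.3302, 0.0806]
tcp_rot: [-179.9, -0.1, -180.0]
wrist_force: [-0.2, -0.1, -3.0]
opening: 0.0157
grasp_force: 81.0
t=7.75 cur ya 90.02 tilt [-0.07 -0.05] az 0.02 (alt -179.98) q1 35.1 q6 35.0 shift mm [ 0.7 -0.2 42.1] op 0.0157 gf 81.0 [0.4707 0.3302 0.0806] [-0.2 -0.1 -3. ]
```

```bash
python3 -m handwheel '[{"tx":0,"ty":0,"tz":0.014,"ax":0,"ay":0,"az":0,"jaw":-1},{"tx":0,"ty":0,"tz":0.014,"ax":0,"ay":0,"az":0,"jaw":-1},{"tx":0,"ty":0,"tz":0.009,"ax":0,"ay":0,"az":0,"jaw":-1},{"tx":0,"ty":0,"tz":0.005,"ax":0,"ay":0,"az":0,"jaw":-1},{"tx":0,"ty":0,"tz":0,"ax":0,"ay":0,"az":0,"jaw":-1},{"tx":0,"ty":0,"tz":0,"ax":0,"ay":0,"az":0,"jaw":0},{"tx":0,"ty":0,"tz":0,"ax":0,"ay":0,"az":0,"jaw":0},{"tx":0,"ty":0,"tz":-0.03,"ax":0,"ay":0,"az":0,"jaw":0},{"tx":0,"ty":0,"tz":-0.04,"ax":0,"ay":0,"az":0,"jaw":0},{"tx":0,"ty":0,"tz":-0.04,"ax":0,"ay":0,"az":0,"jaw":0}]' 80
python3 - <<'E'
from h import *
import pickle
c=optics.camera("top"); pickle.dump(c,open("top2.pkl","wb")); im=c["color"]
for b in buckles(c): print(b)
a=cv2.resize(im[150:300,195:320],None,fx=4,fy=4,interpolation=cv2.INTER_CUBIC)
b=cv2.resize(im[150:330,50:200],None,fx=1.9,fy=1.9,interpolation=cv2.INTER_CUBIC)
d=cv2.resize(im[180:300,335:447],None,fx=2,fy=2,interpolation=cv2.INTER_CUBIC)
v=np.zeros((600,800,3),np.uint8); v[:600,:500]=a; v[:b.shape[0],510:510+b.shape[1]]=b;v[350:350+d.shape[0],510:510+d.shape[1]]=d; save("crop2",v)
plan(.4386,-.1961,.1,20.5)
E
```

```text
time: 9.0
ee_pos: [0.4712, 0.3303, 0.152]
tcp_rot: [180.0, 0.0, -180.0]
wrist_force: [-0.1, 0.6, 0.4]
opening: 0.0429
grasp_force: 0.0
([335.9, 140.3], 0.7498, -0.1795, 65.7, 62.2, -24.8)
([231.3, 180.6], 0.6489, 0.0707, 62.3, 16.3, -0.8)
([8.5, 208.5], 0.6129, 0.5794, 110.4, 47.6, 4.5)
([389.4, 210.5], 0.5734, -0.2925, 43.6, 31.7, 21.0)
([133.3, 264.7], 0.4708, 0.2936, 235.9, 6.2, -0.1)
([217.1, 269.6], 0.4564, 0.0999, 55.9, 47.7, -7.3)
([426.9, 266.2], 0.4434, -0.3675, 44.5, 31.8, -17.7)
([351.3, 270.4], 0.4387, -0.1962, 43.8, 30.6, 20.8)
([388.9, 271.3], 0.4345, -0.2809, 44.4, 31.8, -17.2)
t=9.05 cur ya 90.00 tilt [0.36 0.25] az 69.50 (alt -110.50) q1 35.0 q6 35.0 shift mm [-482.  -216.4   57.9] op 0.0426 gf 0.0 [0.4725 0.3312 0.1579] [-1.   0.8  4.1]
```

View pics/crop2.png

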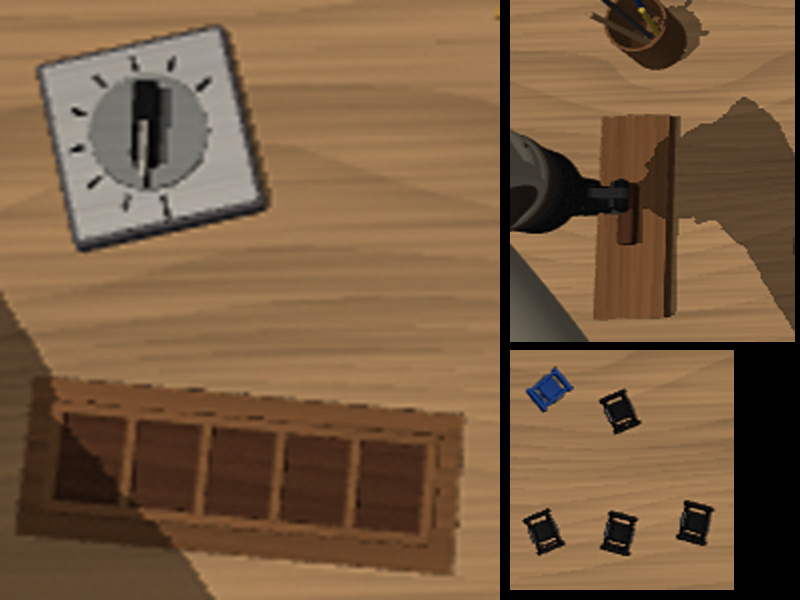

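The lid lies on the bench and the tray is open, with all five compartments visible. The tray flange corners are at (36,376), (463,412), (455,574) and (16,533), and the block outline is at (58,403), (441,434), (432,545) and (48,508). The buckles have not moved.

```bash
python3 - <<'E'
from h import *
import pickle
c=pickle.load(open("top2.pkl","rb"))
def g(p,z): return ground(c["K"],c["extrinsics"],(p[0]/4+195-.4,p[1]/4+150-.4),z)[:2]
def quad(ps,z):
    P=np.array([g(p,z) for p in ps]); print("c",P.mean(0).round(4),[np.linalg.norm(P[i]-P[(i+1)%4]).round(4) for i in range(4)],
      [np.degrees(np.arctan2(*(P[(i+1)%4]-P[i])[::-1])).round(1) for i in range(4)])
quad([(36,376),(463,412),(455,574),(16,533)],.005)
quad([(58,403),(441,434),(432,545),(48,508)],.017)
quad([(60,412),(430,441),(424,538),(52,500)],.017)
E
```

```text
c [0.451  0.0199] [np.float64(0.2441), np.float64(0.091), np.float64(0.2473), np.float64(0.089)] [np.float64(-96.5), np.float64(174.7), np.float64(83.1), np.float64(-7.3)]
c [0.4506 0.0182] [np.float64(0.216), np.float64(0.0618), np.float64(0.2146), np.float64(0.0587)] [np.float64(-96.3), np.float64(173.0), np.float64(82.9), np.float64(-5.6)]
c [0.4504 0.02  ] [np.float64(0.2084), np.float64(0.0539), np.float64(0.2081), np.float64(0.0492)] [np.float64(-96.1), np.float64(174.2), np.float64(82.6), np.float64(-5.4)]
```

```bash
python3 - <<'E'
from h import *
c=optics.camera("wrist"); K=c["K"]; M=np.array(c["mount"])
def ray(u,v):
    d=np.array([u-K[0,2],v-K[1,2]]); r=np.hypot(*d); t=r/K[0,0]; return M[:3,:3]@np.array([*(np.sin(t)*d/r),np.cos(t)])
for l,rr,w in [((330/1.4,358/1.4),(455/1.4,358/1.4),.0428),((262/1.4,372/1.4),(519/1.4,372/1.4),.0852)]:
    a,b=ray(*l),ray(*rr); s=w/abs(a[1]-b[1]); print((M[:3,3]+a*s).round(4),(M[:3,3]+b*s).round(4))
E
```

```text
[ 0.0097 -0.0213 -0.0034] [ 0.0098  0.0215 -0.0035]
[ 0.0086 -0.0431 -0.0127] [ 0.0085  0.0421 -0.0126]
```

```bash
python3 -m handwheel '[{"tx":0,"ty":0,"tz":0,"ax":0,"ay":0,"az":9.9,"jaw":0.4},{"tx":0,"ty":0,"tz":0,"ax":0,"ay":0,"az":9.9,"jaw":0.4},{"tx":0,"ty":0,"tz":0,"ax":0,"ay":0,"az":9.9,"jaw":0.4},{"tx":0,"ty":0,"tz":0,"ax":0,"ay":0,"az":9.9,"jaw":0.4},{"tx":0,"ty":0,"tz":0,"ax":0,"ay":0,"az":9.9,"jaw":0.4},{"tx":0,"ty":0,"tz":0,"ax":0,"ay":0,"az":9.9,"jaw":0.4},{"tx":0,"ty":0,"tz":0,"ax":0,"ay":0,"az":9.9,"jaw":0.4},{"tx":-0.04,"ty":-0.018,"tz":0,"ax":0,"ay":0,"az":0,"jaw":0.4},{"tx":-0.04,"ty":-0.018,"tz":0,"ax":0,"ay":0,"az":0,"jaw":0.4},{"tx":-0.04,"ty":-0.018,"tz":0,"ax":0,"ay":0,"az":0,"jaw":0.4}]' 40
python3 -m handwheel '[{"tx":-0.04,"ty":-0.018,"tz":0,"ax":0,"ay":0,"az":0,"jaw":0.4},{"tx":-0.04,"ty":-0.018,"tz":0,"ax":0,"ay":0,"az":0,"jaw":0.4},{"tx":-0.04,"ty":-0.018,"tz":0,"ax":0,"ay":0,"az":0,"jaw":0.4},{"tx":-0.04,"ty":-0.018,"tz":0,"ax":0,"ay":0,"az":0,"jaw":0.4},{"tx":-0.04,"ty":-0.018,"tz":0.014,"ax":0,"ay":0,"az":0,"jaw":0.4},{"tx":-0.04,"ty":-0.018,"tz":0.014,"ax":0,"ay":0,"az":0,"jaw":0.4},{"tx":-0.04,"ty":-0.018,"tz":0.014,"ax":0,"ay":0,"az":0,"jaw":0.4},{"tx":-0.04,"ty":-0.018,"tz":0.014,"ax":0,"ay":0,"az":0,"jaw":0.4},{"tx":-0.04,"ty":-0.018,"tz":0.014,"ax":0,"ay":0,"az":0,"jaw":0.4},{"tx":0,"ty":0,"tz":0.014,"ax":0,"ay":0,"az":0,"jaw":0.4}]' 40
python3 - <<'E'
from h import *
plan(.4387,-.1962,.003,20.7)
c=optics.camera('wrist'); save('w3',c['color'],1.4)
for b in buckles(optics.camera("top")): print(b)
E
```

```text
time: 10.35
ee_pos: [0.4628, 0.1978, 0.15]
tcp_rot: [180.0, 0.0, 110.7]
wrist_force: [0.1, 0.2, 0.2]
opening: 0.06
grasp_force: 0.0
time: 11.6
ee_pos: [0.4384, -0.1974, 0.0655]
tcp_rot: [-180.0, 0.0, 110.5]
wrist_force: [-0.1, -0.2, 0.3]
opening: 0.0598
grasp_force: 0.0
t=11.60 cur ya 20.50 tilt [ 0.01 -0.02] az -0.20 (alt 179.80) q1 -24.2 q6 45.3 shift mm [ 1.   0.7 62.5] op 0.0598 gf 0.0 [ 0.4384 -0.1974  0.0655] [-0.1 -0.2  0.3]
([336.0, 140.2], 0.7498, -0.1795, 65.7, 62.2, -24.8)
([231.2, 180.0], 0.6538, 0.0705, 72.1, 16.4, -0.6)
([133.4, 264.6], 0.4708, 0.2933, 235.9, 7.7, 0.2)
([115.3, 262.2], 0.4728, 0.3352, 72.3, 17.3, -5.1)
```

View pics/w3.png

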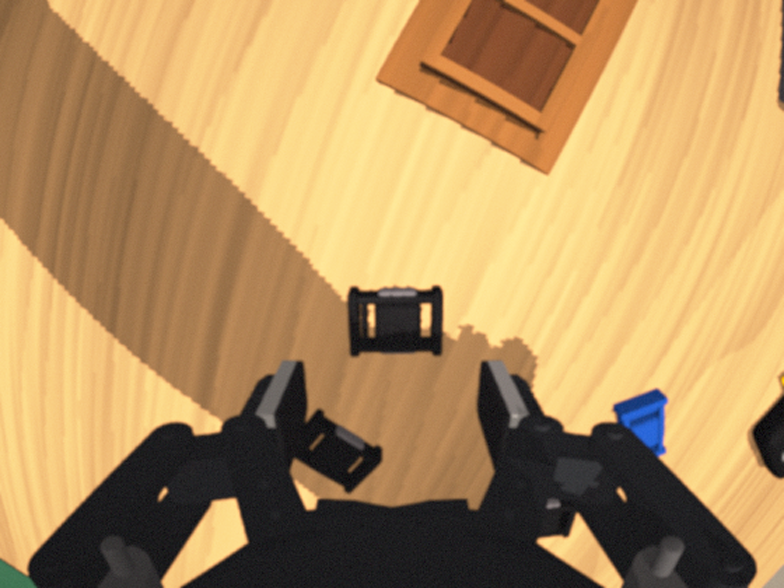

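The wrist view shows the target buckle at (396,321), with corners (350,288) to (442,354), aligned with the jaw. I'll check its position from this picture.

```bash
cat >> h.py <<'E'
def wpt(o,c,uv,z):
    "wrist pixel (native) -> world at height z"
    K=np.array(c["K"]); M=np.array(c["mount"]); d=np.array([uv[0]-K[0,2],uv[1]-K[1,2]]); r=np.hypot(*d)+1e-9; t=r/K[0,0]
    ray=M[:3,:3]@np.array([*(np.sin(t)*d/r),np.cos(t)]); W=R.from_euler('xyz',o['tcp_rot'],degrees=True).as_matrix()
    p=W@M[:3,3]+o['ee_pos']; v=W@ray; return p+v*(z-p[2])/v[2]
E
python3 - <<'E'
from h import *
o=obs(); c=optics.camera('wrist')
P=np.array([wpt(o,c,(u/1.4,v/1.4),.014)[:2] for u,v in [(350,288),(442,288),(442,354),(350,354)]]); print(P.round(4).tolist(),P.mean(0).round(4),np.linalg.norm(P[0]-P[1]),np.linalg.norm(P[1]-P[2]))
# tray near corner of block
for uv,z in [((377,81),.005),((548,174),.005),((420,63),.017),((541,131),.017)]: print(wpt(o,c,(uv[0]/1.4,uv[1]/1.4),z)[:2].round(4))
a=np.radians(-6.6); T=np.array([[np.cos(a),-np.sin(a)],[np.sin(a),np.cos(a)]])
for l in [(-.045,-.123),(.045,-.123),(-.0305,-.1085),(.0305,-.1085)]: print((T@l+[.4506,.0195]).round(4))
E
```

```text
[[0.4131, -0.1851], [0.4516, -0.1705], [0.4641, -0.2005], [0.4236, -0.2158]] [ 0.4381 -0.193 ] 0.04111031028215598 0.03246108806911576
[ 0.3921 -0.0949]
[ 0.4792 -0.1045]
[ 0.407 -0.083]
[ 0.4651 -0.0897]
[ 0.3918 -0.0975]
[ 0.4812 -0.1079]
[ 0.4078 -0.0848]
[ 0.4684 -0.0918]
```

```bash
python3 -m handwheel '[{"tx":0.001,"ty":0.0007,"tz":0.02,"ax":0,"ay":0,"az":0,"jaw":0.4},{"tx":0,"ty":0,"tz":0.02,"ax":0,"ay":0,"az":0,"jaw":0.4},{"tx":0,"ty":0,"tz":0.015,"ax":0,"ay":0,"az":0,"jaw":0.4},{"tx":0,"ty":0,"tz":0.0075,"ax":0,"ay":0,"az":0,"jaw":0.4},{"tx":0,"ty":0,"tz":0,"ax":0,"ay":0,"az":0,"jaw":0.4},{"tx":0,"ty":0,"tz":0,"ax":0,"ay":0,"az":0,"jaw":-0.3},{"tx":0,"ty":0,"tz":0,"ax":0,"ay":0,"az":0,"jaw":-0.3},{"tx":0,"ty":0,"tz":0,"ax":0,"ay":0,"az":0,"jaw":-0.3},{"tx":0,"ty":0,"tz":0,"ax":0,"ay":0,"az":0,"jaw":-0.3},{"tx":0,"ty":0,"tz":0,"ax":0,"ay":0,"az":0,"jaw":-0.3}]' 50
python3 -m handwheel '[{"tx":0,"ty":0,"tz":-0.01,"ax":0,"ay":0,"az":0,"jaw":-0.3},{"tx":0,"ty":0,"tz":-0.02,"ax":0,"ay":0,"az":0,"jaw":-0.3},{"tx":0,"ty":0,"tz":-0.02,"ax":0,"ay":0,"az":0,"jaw":-0.3},{"tx":0,"ty":0,"tz":-0.02,"ax":0,"ay":0,"az":0,"jaw":-0.3},{"tx":0,"ty":0,"tz":0,"ax":0,"ay":0,"az":9.1,"jaw":-0.3},{"tx":0,"ty":0,"tz":0,"ax":0,"ay":0,"az":9.1,"jaw":-0.3},{"tx":0,"ty":0,"tz":0,"ax":0,"ay":0,"az":9.1,"jaw":-0.3},{"tx":0,"ty":0,"tz":0,"ax":0,"ay":0,"az":0,"jaw":-0.3},{"tx":0,"ty":0,"tz":0,"ax":0,"ay":0,"az":0,"jaw":-0.3},{"tx":0,"ty":0,"tz":0,"ax":0,"ay":0,"az":0,"jaw":-0.3}]' 50
python3 - <<'E'
from h import *
plan(.4603,.1029,.03,-6.6)
c=optics.camera('wrist'); save('w4',c['color'],1.4)
E
```

```text
time: 13.0
ee_pos: [0.4397, -0.1942, 0.0048]
tcp_rot: [179.9, 0.1, 110.7]
wrist_force: [-0.8, 1.4, 6.1]
opening: 0.0424
grasp_force: 51.3
time: 14.25
ee_pos: [0.439, -0.194, 0.0738]
tcp_rot: [-180.0, 0.0, 83.5]
wrist_force: [0.3, -0.1, 0.0]
opening: 0.0425
grasp_force: 50.7
t=14.25 cur ya -6.49 tilt [-0. -0.] az 0.11 (alt -179.89) q1 -23.8 q6 72.7 shift mm [297.3 -13.   43.8] op 0.0425 gf 50.7 [ 0.439  -0.194   0.0738] [ 0.3 -0.1  0. ]
```

View pics/w4.png

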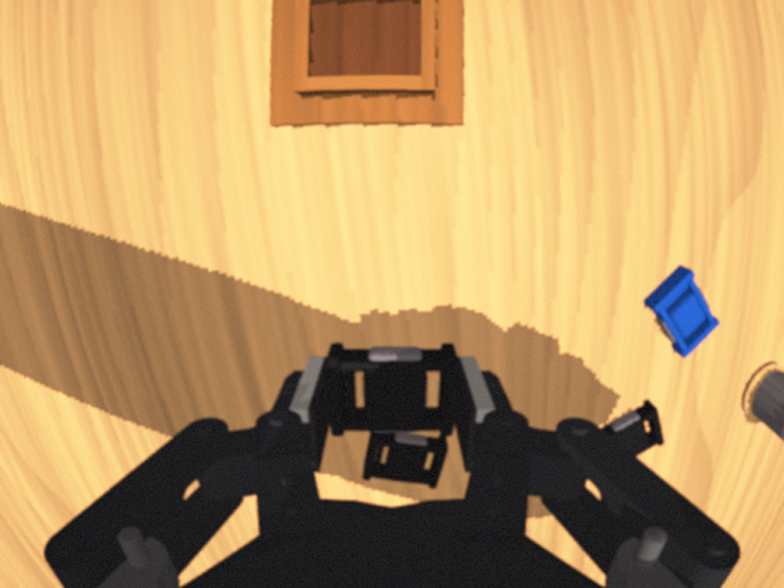

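The buckle is held square between the pads, with its outline (331,346) to (456,432). I'll work out its offset in the hand.

```bash
python3 - <<'E'
from h import *
o=obs(); c=optics.camera('wrist'); W=R.from_euler('xyz',o['tcp_rot'],degrees=True).as_matrix()
z=o['ee_pos'][2]-.0045+.014
for uv in [(331,346),(456,346),(456,432),(331,432)]: print((W.T@(wpt(o,c,(uv[0]/1.4,uv[1]/1.4),z)-o['ee_pos'])).round(4))
# tray block near corner in this view -> tray offset
a=np.radians(-6.6); T=np.array([[np.cos(a),-np.sin(a)],[np.sin(a),np.cos(a)]])
for uv,z,l in [((272,124),.005,(-.045,-.123)),((464,124),.005,(.045,-.123)),((296,95),.017,(-.0305,-.1085)),((438,95),.017,(.0305,-.1085))]: print(wpt(o,c,(uv[0]/1.4,uv[1]/1.4),z)[:2].round(4),(T@l+[.4506,.0195]).round(4))
plan(.4603,.1029,.03,-6.6)
E
```

```text
[ 0.0158 -0.0205 -0.0095]
[ 0.0158  0.02   -0.0095]
[-0.0181  0.0221 -0.0095]
[-0.0181 -0.0224 -0.0095]
[ 0.393  -0.0962] [ 0.3918 -0.0975]
[ 0.4815 -0.1074] [ 0.4812 -0.1079]
[ 0.4084 -0.0863] [ 0.4078 -0.0848]
[ 0.4696 -0.0943] [ 0.4684 -0.0918]
t=14.35 cur ya -6.53 tilt [-0.01  0.  ] az 0.07 (alt -179.93) q1 -23.8 q6 72.7 shift mm [297.3 -13.   43.8] op 0.0425 gf 50.7 [ 0.439  -0.1939  0.0738] [-0.6  0.1 -0.4]
```

```bash
python3 -m handwheel '[{"tx":0.0373,"ty":-0.0016,"tz":0,"ax":0,"ay":0,"az":0.07,"jaw":-0.3},{"tx":0.0373,"ty":-0.0016,"tz":0,"ax":0,"ay":0,"az":0,"jaw":-0.3},{"tx":0.0373,"ty":-0.0016,"tz":0,"ax":0,"ay":0,"az":0,"jaw":-0.3},{"tx":0.0373,"ty":-0.0016,"tz":0,"ax":0,"ay":0,"az":0,"jaw":-0.3},{"tx":0.0373,"ty":-0.0016,"tz":0,"ax":0,"ay":0,"az":0,"jaw":-0.3},{"tx":0.0373,"ty":-0.0016,"tz":0,"ax":0,"ay":0,"az":0,"jaw":-0.3},{"tx":0.0373,"ty":-0.0016,"tz":0.015,"ax":0,"ay":0,"az":0,"jaw":-0.3},{"tx":0.0373,"ty":-0.0016,"tz":0.015,"ax":0,"ay":0,"az":0,"jaw":-0.3},{"tx":0,"ty":0,"tz":0.008,"ax":0,"ay":0,"az":0,"jaw":-0.3},{"tx":0,"ty":0,"tz":0,"ax":0,"ay":0,"az":0,"jaw":-0.3}]' 50
python3 - <<'E'
from h import *
c=optics.camera('wrist'); save('w5',c['color'][150:390,130:430],2.6)
plan(.4604,.1041,.0175,-6.6)
E
```

```text
time: 15.6
ee_pos: [0.4605, 0.1036, 0.0352]
tcp_rot: [-179.9, 0.0, 83.4]
wrist_force: [0.3, -0.3, 0.7]
opening: 0.0423
grasp_force: 50.7
t=15.65 cur ya -6.67 tilt [-0.02 -0.02] az -0.07 (alt 179.93) q1 12.6 q6 109.3 shift mm [ 0.7 -0.5 18.3] op 0.0424 gf 50.7 [0.4608 0.1034 0.0358] [ 0.3 -0.2  0.2]
```

View pics/w5.png

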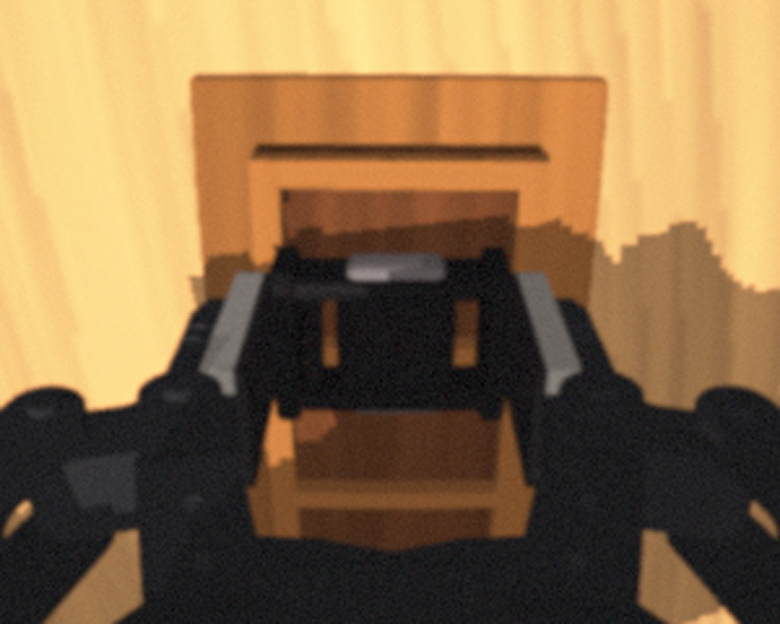

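```bash
python3 - <<'E'
from h import *
o=obs(); c=optics.camera('wrist'); W=R.from_euler('xyz',o['tcp_rot'],degrees=True).as_matrix()
for uv,z in [((281,190),.017),((519,190),.017),((295,481),.017),((502,481),.017)]: print("comp",(W.T@(wpt(o,c,(130+uv[0]/2.6,150+uv[1]/2.6),z)-o['ee_pos'])).round(4))
zb=o['ee_pos'][2]-.0045+.014
for uv in [(275,262),(512,262),(275,402),(512,402)]: print("buck",(W.T@(wpt(o,c,(130+uv[0]/2.6,150+uv[1]/2.6),zb)-o['ee_pos'])).round(4))
E
```

```text
comp [ 0.0171 -0.0231  0.0188]
comp [0.0171 0.0258 0.0188]
comp [-0.0589 -0.0239  0.0189]
comp [-0.059   0.0267  0.0188]
buck [ 0.0139 -0.0209 -0.0095]
buck [ 0.0139  0.0206 -0.0095]
buck [-0.0157 -0.0226 -0.0095]
buck [-0.0157  0.0225 -0.0095]
```

```bash
python3 -m handwheel '[{"tx":0.0005,"ty":0.0005,"tz":0,"ax":0,"ay":0,"az":0,"jaw":-0.3},{"tx":0,"ty":0,"tz":0.005,"ax":0,"ay":0,"az":0,"jaw":-0.3},{"tx":0,"ty":0,"tz":0.005,"ax":0,"ay":0,"az":0,"jaw":-0.3},{"tx":0,"ty":0,"tz":0.003,"ax":0,"ay":0,"az":0,"jaw":-0.3},{"tx":0,"ty":0,"tz":0.002,"ax":0,"ay":0,"az":0,"jaw":-0.3},{"tx":0,"ty":0,"tz":0.001,"ax":0,"ay":0,"az":0,"jaw":-0.3},{"tx":0,"ty":0,"tz":0.001,"ax":0,"ay":0,"az":0,"jaw":-0.3},{"tx":0,"ty":0,"tz":0,"ax":0,"ay":0,"az":0,"jaw":-0.3},{"tx":0,"ty":0,"tz":0,"ax":0,"ay":0,"az":0,"jaw":-0.3},{"tx":0,"ty":0,"tz":0,"ax":0,"ay":0,"az":0,"jaw":-0.3}]' 50
python3 - <<'E'
from h import *
plan(.4604,.1041,.0175,-6.6)
E
```

```text
time: 16.95
ee_pos: [0.4616, 0.1046, 0.0188]
tcp_rot: [180.0, -0.0, 83.3]
wrist_force: [1.7, 2.1, -0.8]
opening: 0.0423
grasp_force: 50.9
t=16.95 cur ya -6.66 tilt [0.01 0.02] az -0.06 (alt 179.94) q1 12.8 q6 109.4 shift mm [-0.6 -1.2  1.3] op 0.0423 gf 50.9 [0.4616 0.1046 0.0188] [ 1.7  2.1 -0.8]
```

```bash
python3 -m handwheel '[{"tx":0,"ty":0,"tz":0.0008,"ax":0,"ay":0,"az":0,"jaw":-0.3},{"tx":0,"ty":0,"tz":0,"ax":0,"ay":0,"az":0,"jaw":0.2},{"tx":0,"ty":0,"tz":0,"ax":0,"ay":0,"az":0,"jaw":0.4},{"tx":0,"ty":0,"tz":0,"ax":0,"ay":0,"az":0,"jaw":0.4},{"tx":0,"ty":0,"tz":-0.01,"ax":0,"ay":0,"az":0,"jaw":0.4},{"tx":0,"ty":0,"tz":-0.02,"ax":0,"ay":0,"az":0,"jaw":0.4},{"tx":0,"ty":0,"tz":-0.04,"ax":0,"ay":0,"az":0,"jaw":0.4},{"tx":0,"ty":0,"tz":-0.02,"ax":0,"ay":0,"az":0,"jaw":0.4},{"tx":0,"ty":0,"tz":0,"ax":0,"ay":0,"az":0,"jaw":0.4},{"tx":0,"ty":0,"tz":0,"ax":0,"ay":0,"az":0,"jaw":0.4}]' 50
python3 - <<'E'
from h import *
import pickle
c=optics.camera('wrist'); t=optics.camera('top'); pickle.dump(t,open("top3.pkl","wb"))
v=np.zeros((600,800,3),np.uint8)
a=cv2.resize(c['color'][100:350,150:410],None,fx=2,fy=2,interpolation=cv2.INTER_CUBIC); v[:500,:520]=a
b=cv2.resize(t['color'][175:305,195:450],None,fx=2,fy=2,interpolation=cv2.INTER_CUBIC); v[340:600,290:800]=b
save('w6',v)
for b in buckles(t): print(b)
plan(.4345,-.2808,.065,-16.7)
E
```

```text
time: 18.2
ee_pos: [0.4613, 0.1043, 0.1074]
tcp_rot: [-180.0, 0.0, 83.3]
wrist_force: [0.2, -0.3, 0.1]
opening: 0.0597
grasp_force: 0.0
([336.0, 140.2], 0.7498, -0.1795, 65.7, 62.2, -24.8)
([231.3, 180.6], 0.6489, 0.0707, 62.3, 16.3, -0.8)
([389.4, 210.4], 0.5735, -0.292, 44.1, 32.3, 20.7)
([426.9, 266.2], 0.4434, -0.3675, 44.5, 31.8, -17.7)
([388.9, 271.3], 0.4343, -0.2806, 44.4, 32.3, -15.8)
t=18.30 cur ya -6.67 tilt [-0.09 -0.02] az 10.03 (alt -169.97) q1 12.7 q6 109.4 shift mm [-376.4   85.3   41.9] op 0.0596 gf 0.0 [0.461  0.1042 0.1069] [0.1 0.  0.3]
```

View pics/w6.png

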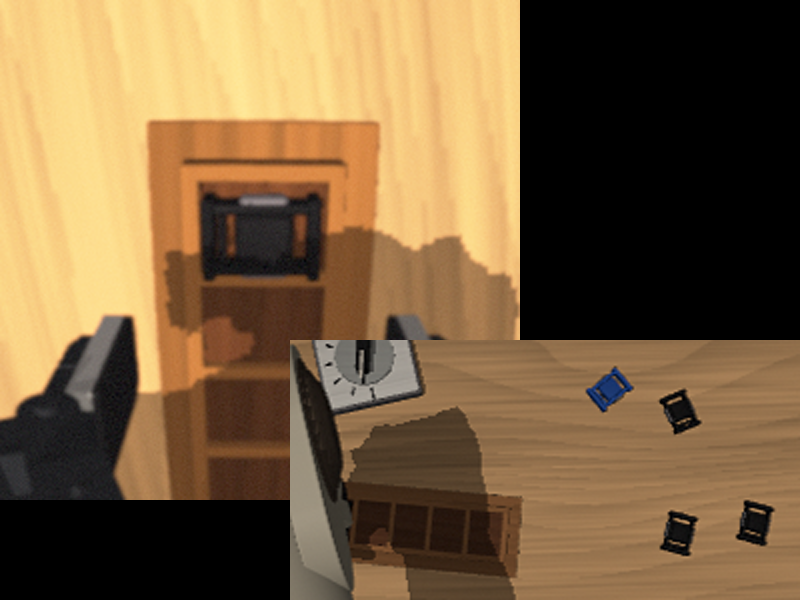

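Buckle 1 sits inside the end compartment, slightly left of centre. The remaining buckles have not moved, so I'll take the next one.

```bash
python3 -m handwheel '[{"tx":0,"ty":0,"tz":0,"ax":0,"ay":0,"az":10.03,"jaw":0.4},{"tx":-0.047,"ty":0.0107,"tz":0,"ax":0,"ay":0,"az":0,"jaw":0.4},{"tx":-0.047,"ty":0.0107,"tz":0,"ax":0,"ay":0,"az":0,"jaw":0.4},{"tx":-0.047,"ty":0.0107,"tz":0,"ax":0,"ay":0,"az":0,"jaw":0.4},{"tx":-0.047,"ty":0.0107,"tz":0,"ax":0,"ay":0,"az":0,"jaw":0.4},{"tx":-0.047,"ty":0.0107,"tz":0,"ax":0,"ay":0,"az":0,"jaw":0.4},{"tx":-0.047,"ty":0.0107,"tz":0.014,"ax":0,"ay":0,"az":0,"jaw":0.4},{"tx":-0.047,"ty":0.0107,"tz":0.014,"ax":0,"ay":0,"az":0,"jaw":0.4},{"tx":-0.047,"ty":0.0107,"tz":0.014,"ax":0,"ay":0,"az":0,"jaw":0.4},{"tx":0,"ty":0,"tz":0.02,"ax":0,"ay":0,"az":0,"jaw":0.4}]' 50
python3 -m handwheel '[{"tx":0,"ty":0,"tz":0,"ax":0,"ay":0,"az":0,"jaw":0.4},{"tx":0,"ty":0,"tz":0.016,"ax":0,"ay":0,"az":0,"jaw":0.4},{"tx":0,"ty":0,"tz":0.016,"ax":0,"ay":0,"az":0,"jaw":0.4},{"tx":0,"ty":0,"tz":0.009,"ax":0,"ay":0,"az":0,"jaw":0.4},{"tx":0,"ty":0,"tz":0,"ax":0,"ay":0,"az":0,"jaw":0.4},{"tx":0,"ty":0,"tz":0,"ax":0,"ay":0,"az":0,"jaw":0.4},{"tx":0,"ty":0,"tz":0,"ax":0,"ay":0,"az":0,"jaw":-0.3},{"tx":0,"ty":0,"tz":0,"ax":0,"ay":0,"az":0,"jaw":-0.3},{"tx":0,"ty":0,"tz":0,"ax":0,"ay":0,"az":0,"jaw":-0.3},{"tx":0,"ty":0,"tz":0,"ax":0,"ay":0,"az":0,"jaw":-0.3}]' 50
python3 - <<'E'
from h import *
plan(.4344,-.2807,.0035,-16.7)
plan(.4571,.0616,.0035,-6.6)
E
```

```text
time: 19.55
ee_pos: [0.4347, -0.283, 0.0447]
tcp_rot: [-180.0, 0.0, 73.1]
wrist_force: [-0.3, 1.1, -0.1]
opening: 0.06
grasp_force: 0.0
time: 20.8
ee_pos: [0.436, -0.2807, 0.006]
tcp_rot: [179.9, 0.0, 73.3]
wrist_force: [-0.1, 0.7, 6.1]
opening: 0.042
grasp_force: 51.2
t=20.80 cur ya -16.70 tilt [ 0.08 -0.05] az -0.00 (alt 180.00) q1 -32.8 q6 73.9 shift mm [-0.5 -1.5  2.5] op 0.0420 gf 51.2 [ 0.436  -0.2807  0.006 ] [-0.1  0.7  6.1]
t=20.80 cur ya -16.70 tilt [ 0.08 -0.05] az -10.10 (alt 169.90) q1 -32.8 q6 73.9 shift mm [342.5 -18.4   2.5] op 0.0420 gf 51.2 [ 0.436  -0.2807  0.006 ] [-0.1  0.7  6.1]
```

```bash
python3 -m handwheel '[{"tx":0,"ty":0,"tz":-0.01,"ax":0,"ay":0,"az":0,"jaw":-0.3},{"tx":0,"ty":0,"tz":-0.02,"ax":0,"ay":0,"az":0,"jaw":-0.3},{"tx":0,"ty":0,"tz":-0.02,"ax":0,"ay":0,"az":0,"jaw":-0.3},{"tx":0,"ty":0,"tz":-0.02,"ax":0,"ay":0,"az":0,"jaw":-0.3},{"tx":0,"ty":0,"tz":0,"ax":0,"ay":0,"az":-10.1,"jaw":-0.3},{"tx":0.0429,"ty":-0.0023,"tz":0,"ax":0,"ay":0,"az":0,"jaw":-0.3},{"tx":0.0429,"ty":-0.0023,"tz":0,"ax":0,"ay":0,"az":0,"jaw":-0.3},{"tx":0.0429,"ty":-0.0023,"tz":0,"ax":0,"ay":0,"az":0,"jaw":-0.3},{"tx":0.0429,"ty":-0.0023,"tz":0,"ax":0,"ay":0,"az":0,"jaw":-0.3},{"tx":0.0429,"ty":-0.0023,"tz":0,"ax":0,"ay":0,"az":0,"jaw":-0.3}]' 50
python3 -m handwheel '[{"tx":0.0429,"ty":-0.0023,"tz":0,"ax":0,"ay":0,"az":0,"jaw":-0.3},{"tx":0.0429,"ty":-0.0023,"tz":0,"ax":0,"ay":0,"az":0,"jaw":-0.3},{"tx":0.0429,"ty":-0.0023,"tz":0,"ax":0,"ay":0,"az":0,"jaw":-0.3},{"tx":0,"ty":0,"tz":0.02,"ax":0,"ay":0,"az":0,"jaw":-0.3},{"tx":0,"ty":0,"tz":0.018,"ax":0,"ay":0,"az":0,"jaw":-0.3},{"tx":0,"ty":0,"tz":0,"ax":0,"ay":0,"az":0,"jaw":-0.3},{"tx":0,"ty":0,"tz":0,"ax":0,"ay":0,"az":0,"jaw":-0.3},{"tx":0,"ty":0,"tz":0,"ax":0,"ay":0,"az":0,"jaw":-0.3},{"tx":0,"ty":0,"tz":0,"ax":0,"ay":0,"az":0,"jaw":-0.3},{"tx":0,"ty":0,"tz":0,"ax":0,"ay":0,"az":0,"jaw":-0.3}]' 50
python3 - <<'E'
from h import *
plan(.4572,.0621,.0200,-6.6)
c=optics.camera('wrist'); save('w7',c['color'][150:390,130:430],2.6)
E
```

```text
time: 22.05
ee_pos: [0.4487, -0.0647, 0.0757]
tcp_rot: [180.0, -0.0, 83.4]
wrist_force: [0.1, -0.6, 0.5]
opening: 0.0422
grasp_force: 50.7
time: 23.3
ee_pos: [0.4568, 0.0626, 0.0372]
tcp_rot: [180.0, -0.0, 83.4]
wrist_force: [0.4, 0.2, -1.1]
opening: 0.0421
grasp_force: 50.7
t=23.30 cur ya -6.61 tilt [0.02 0.  ] az -0.01 (alt 179.99) q1 7.8 q6 104.4 shift mm [-0.5  0.5 17.2] op 0.0421 gf 50.7 [0.4568 0.0626 0.0372] [ 0.4  0.2 -1.1]
```

View pics/w7.png

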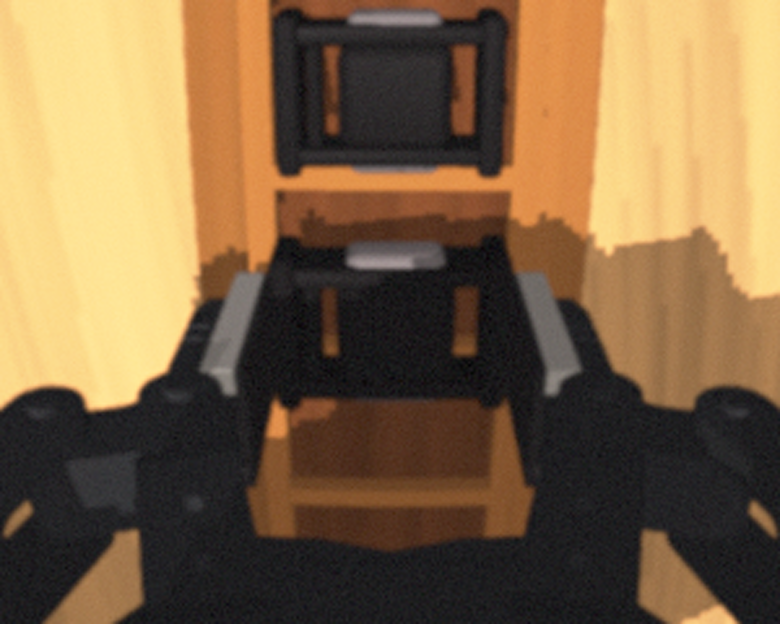

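Buckle 1 is seated. The held buckle (275–512) lines up with the next compartment (278–512), whose far wall is at row 190. I'll lower and release it.

```bash
python3 -m handwheel '[{"tx":-0.0004,"ty":0.0004,"tz":0.005,"ax":0,"ay":0,"az":0,"jaw":-0.3},{"tx":0,"ty":0,"tz":0.005,"ax":0,"ay":0,"az":0,"jaw":-0.3},{"tx":0,"ty":0,"tz":0.003,"ax":0,"ay":0,"az":0,"jaw":-0.3},{"tx":0,"ty":0,"tz":0.002,"ax":0,"ay":0,"az":0,"jaw":-0.3},{"tx":0,"ty":0,"tz":0.001,"ax":0,"ay":0,"az":0,"jaw":-0.3},{"tx":0,"ty":0,"tz":0.001,"ax":0,"ay":0,"az":0,"jaw":-0.3},{"tx":0,"ty":0,"tz":0.0005,"ax":0,"ay":0,"az":0,"jaw":-0.3},{"tx":0,"ty":0,"tz":0,"ax":0,"ay":0,"az":0,"jaw":-0.3},{"tx":0,"ty":0,"tz":0,"ax":0,"ay":0,"az":0,"jaw":-0.3},{"tx":0,"ty":0,"tz":0,"ax":0,"ay":0,"az":0,"jaw":-0.3}]' 50
```

```text
time: 24.6
ee_pos: [0.457, 0.0622, 0.0195]
tcp_rot: [180.0, -0.0, 83.4]
wrist_force: [0.3, 0.0, -0.0]
opening: 0.0423
grasp_force: 50.7
```

```bash
python3 -m handwheel '[{"tx":0,"ty":0,"tz":0,"ax":0,"ay":0,"az":0,"jaw":0.2},{"tx":0,"ty":0,"tz":0,"ax":0,"ay":0,"az":0,"jaw":0.4},{"tx":0,"ty":0,"tz":0,"ax":0,"ay":0,"az":0,"jaw":0.4},{"tx":0,"ty":0,"tz":-0.01,"ax":0,"ay":0,"az":0,"jaw":0.4},{"tx":0,"ty":0,"tz":-0.02,"ax":0,"ay":0,"az":0,"jaw":0.4},{"tx":0,"ty":0,"tz":-0.03,"ax":0,"ay":0,"az":0,"jaw":0.4},{"tx":0,"ty":0,"tz":-0.025,"ax":0,"ay":0,"az":0,"jaw":0.4},{"tx":0,"ty":0,"tz":0,"ax":0,"ay":0,"az":0,"jaw":0.4},{"tx":0,"ty":0,"tz":0,"ax":0,"ay":0,"az":0,"jaw":0.4},{"tx":0,"ty":0,"tz":0,"ax":0,"ay":0,"az":0,"jaw":0.4}]' 50
python3 - <<'E'
from h import *
for b in buckles(optics.camera('top')): print(b)
plan(.4434,-.3676,.003,-17.7)
E
```

```text
time: 25.85
ee_pos: [0.4565, 0.0622, 0.1036]
tcp_rot: [-179.9, 0.0, 83.4]
wrist_force: [0.2, -0.6, 0.7]
opening: 0.0596
grasp_force: 0.0
([336.0, 140.2], 0.7498, -0.1795, 65.7, 62.2, -24.8)
([231.5, 176.6], 0.6632, 0.0705, 33.7, 16.3, -0.8)
([389.4, 210.5], 0.5737, -0.2923, 44.1, 31.7, 20.7)
([133.4, 263.8], 0.4708, 0.2933, 235.9, 6.8, -0.1)
([115.4, 263.1], 0.4727, 0.3352, 72.1, 17.3, -5.1)
([426.9, 266.2], 0.4434, -0.3675, 44.5, 31.8, -17.7)
t=25.90 cur ya -6.60 tilt [-0.09 -0.01] az 11.10 (alt -168.90) q1 7.8 q6 104.4 shift mm [-413.4  118.2  100.6] op 0.0598 gf 0.0 [0.4565 0.0622 0.1036] [ 0.3  0.6 -1.2]
```

```bash
python3 -m handwheel '[{"tx":0,"ty":0,"tz":0,"ax":0,"ay":0,"az":10.7,"jaw":0.4},{"tx":-0.0459,"ty":0.0131,"tz":0,"ax":0,"ay":0,"az":0.4,"jaw":0.4},{"tx":-0.0459,"ty":0.0131,"tz":0,"ax":0,"ay":0,"az":0,"jaw":0.4},{"tx":-0.0459,"ty":0.0131,"tz":0,"ax":0,"ay":0,"az":0,"jaw":0.4},{"tx":-0.0459,"ty":0.0131,"tz":0,"ax":0,"ay":0,"az":0,"jaw":0.4},{"tx":-0.0459,"ty":0.0131,"tz":0,"ax":0,"ay":0,"az":0,"jaw":0.4},{"tx":-0.0459,"ty":0.0131,"tz":0,"ax":0,"ay":0,"az":0,"jaw":0.4},{"tx":-0.0459,"ty":0.0131,"tz":0,"ax":0,"ay":0,"az":0,"jaw":0.4},{"tx":-0.0459,"ty":0.0131,"tz":0,"ax":0,"ay":0,"az":0,"jaw":0.4},{"tx":-0.0459,"ty":0.0131,"tz":0,"ax":0,"ay":0,"az":0,"jaw":0.4}]' 50
python3 -m handwheel '[{"tx":0,"ty":0,"tz":0.03,"ax":0,"ay":0,"az":0,"jaw":0.4},{"tx":0,"ty":0,"tz":0.03,"ax":0,"ay":0,"az":0,"jaw":0.4},{"tx":0,"ty":0,"tz":0.025,"ax":0,"ay":0,"az":0,"jaw":0.4},{"tx":0,"ty":0,"tz":0.0155,"ax":0,"ay":0,"az":0,"jaw":0.4},{"tx":0,"ty":0,"tz":0,"ax":0,"ay":0,"az":0,"jaw":0.4},{"tx":0,"ty":0,"tz":0,"ax":0,"ay":0,"az":0,"jaw":0.4},{"tx":0,"ty":0,"tz":0,"ax":0,"ay":0,"az":0,"jaw":-0.3},{"tx":0,"ty":0,"tz":0,"ax":0,"ay":0,"az":0,"jaw":-0.3},{"tx":0,"ty":0,"tz":0,"ax":0,"ay":0,"az":0,"jaw":-0.3},{"tx":0,"ty":0,"tz":0,"ax":0,"ay":0,"az":0,"jaw":-0.3}]' 50
python3 - <<'E'
from h import *
plan(.4434,-.3676,.0035,-17.7)
plan(.4523,.0199,.0035,-6.6)
E
```

```text
time: 27.15
ee_pos: [0.4436, -0.3686, 0.1038]
tcp_rot: [-180.0, -0.0, 72.3]
wrist_force: [0.8, 0.2, -0.1]
opening: 0.0594
grasp_force: 0.0
time: 28.4
ee_pos: [0.4448, -0.3677, 0.0056]
tcp_rot: [179.9, 0.1, 72.3]
wrist_force: [0.3, 1.1, 7.0]
opening: 0.0423
grasp_force: 51.3
t=28.40 cur ya -17.70 tilt [ 0.11 -0.09] az 0.00 (alt -180.00) q1 -39.6 q6 68.1 shift mm [-0.3 -1.4  2.1] op 0.0423 gf 51.3 [ 0.4448 -0.3677  0.0056] [0.3 1.1 7. ]
t=28.40 cur ya -17.70 tilt [ 0.11 -0.09] az -11.10 (alt 168.90) q1 -39.6 q6 68.1 shift mm [385.9 -37.1   2.1] op 0.0423 gf 51.3 [ 0.4448 -0.3677  0.0056] [0.3 1.1 7. ]
```

```bash
python3 -m handwheel '[{"tx":0,"ty":0,"tz":-0.01,"ax":0,"ay":0,"az":0,"jaw":-0.3},{"tx":0,"ty":0,"tz":-0.02,"ax":0,"ay":0,"az":0,"jaw":-0.3},{"tx":0,"ty":0,"tz":-0.02,"ax":0,"ay":0,"az":0,"jaw":-0.3},{"tx":0,"ty":0,"tz":-0.02,"ax":0,"ay":0,"az":-0.4,"jaw":-0.3},{"tx":0,"ty":0,"tz":0,"ax":0,"ay":0,"az":-10.7,"jaw":-0.3},{"tx":0.0428,"ty":-0.0041,"tz":0,"ax":0,"ay":0,"az":0,"jaw":-0.3},{"tx":0.0428,"ty":-0.0041,"tz":0,"ax":0,"ay":0,"az":0,"jaw":-0.3},{"tx":0.0428,"ty":-0.0041,"tz":0,"ax":0,"ay":0,"az":0,"jaw":-0.3},{"tx":0.0428,"ty":-0.0041,"tz":0,"ax":0,"ay":0,"az":0,"jaw":-0.3},{"tx":0.0428,"ty":-0.0041,"tz":0,"ax":0,"ay":0,"az":0,"jaw":-0.3}]' 50
python3 -m handwheel '[{"tx":0.0429,"ty":-0.0041,"tz":0,"ax":0,"ay":0,"az":0,"jaw":-0.3},{"tx":0.0429,"ty":-0.0041,"tz":0,"ax":0,"ay":0,"az":0,"jaw":-0.3},{"tx":0.0429,"ty":-0.0041,"tz":0,"ax":0,"ay":0,"az":0,"jaw":-0.3},{"tx":0.0429,"ty":-0.0041,"tz":0,"ax":0,"ay":0,"az":0,"jaw":-0.3},{"tx":0,"ty":0,"tz":0.02,"ax":0,"ay":0,"az":0,"jaw":-0.3},{"tx":0,"ty":0,"tz":0.018,"ax":0,"ay":0,"az":0,"jaw":-0.3},{"tx":0,"ty":0,"tz":0,"ax":0,"ay":0,"az":0,"jaw":-0.3},{"tx":0,"ty":0,"tz":0,"ax":0,"ay":0,"az":0,"jaw":-0.3},{"tx":0,"ty":0,"tz":0,"ax":0,"ay":0,"az":0,"jaw":-0.3},{"tx":0,"ty":0,"tz":0,"ax":0,"ay":0,"az":0,"jaw":-0.3}]' 50
python3 - <<'E'
from h import *
plan(.4523,.0202,.0195,-6.6)
c=optics.camera('wrist'); save('w8',c['color'][150:390,130:430],2.6)
E
```

```text
time: 29.65
ee_pos: [0.4483, -0.151, 0.0748]
tcp_rot: [179.9, 0.0, 83.4]
wrist_force: [-0.9, 0.2, -0.1]
opening: 0.0425
grasp_force: 50.7
time: 30.9
ee_pos: [0.452, 0.0199, 0.0365]
tcp_rot: [180.0, -0.0, 83.4]
wrist_force: [-0.5, -0.3, 0.3]
opening: 0.0423
grasp_force: 50.7
t=30.90 cur ya -6.63 tilt [0.04 0.  ] az -0.03 (alt 179.97) q1 2.5 q6 99.1 shift mm [ 0.3  0.3 17. ] op 0.0423 gf 50.7 [0.452  0.0199 0.0365] [-0.5 -0.3  0.3]
```

View pics/w8.png

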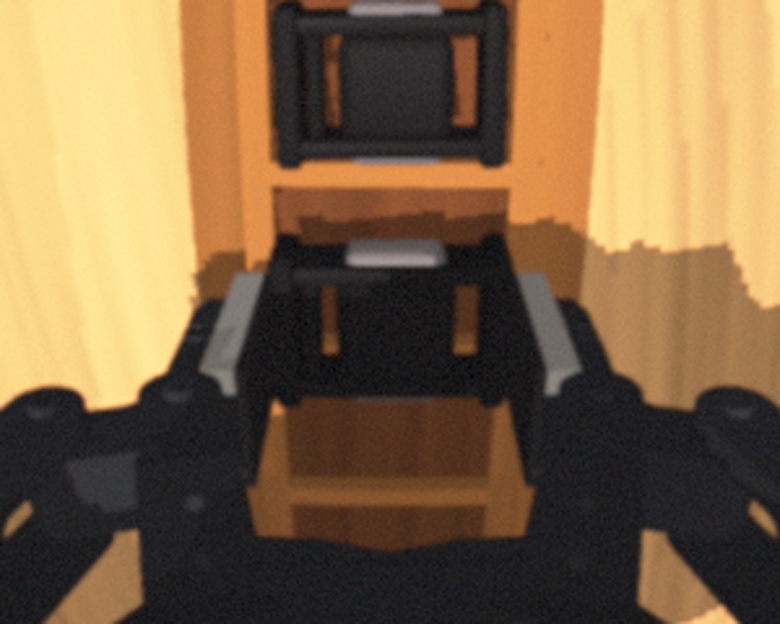

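This view nearly matches the last one, with the far wall at row 187 and the buckle centred. I'll lower, release and rise.

```bash
python3 -m handwheel '[{"tx":-0.0002,"ty":0.0002,"tz":0.005,"ax":0,"ay":0,"az":0,"jaw":-0.3},{"tx":0,"ty":0,"tz":0.005,"ax":0,"ay":0,"az":0,"jaw":-0.3},{"tx":0,"ty":0,"tz":0.003,"ax":0,"ay":0,"az":0,"jaw":-0.3},{"tx":0,"ty":0,"tz":0.002,"ax":0,"ay":0,"az":0,"jaw":-0.3},{"tx":0,"ty":0,"tz":0.001,"ax":0,"ay":0,"az":0,"jaw":-0.3},{"tx":0,"ty":0,"tz":0.001,"ax":0,"ay":0,"az":0,"jaw":-0.3},{"tx":0,"ty":0,"tz":0,"ax":0,"ay":0,"az":0,"jaw":-0.3},{"tx":0,"ty":0,"tz":0,"ax":0,"ay":0,"az":0,"jaw":-0.3},{"tx":0,"ty":0,"tz":0,"ax":0,"ay":0,"az":0,"jaw":-0.3},{"tx":0,"ty":0,"tz":0,"ax":0,"ay":0,"az":0,"jaw":-0.3}]' 50
python3 -m handwheel '[{"tx":0,"ty":0,"tz":0,"ax":0,"ay":0,"az":0,"jaw":0.2},{"tx":0,"ty":0,"tz":0,"ax":0,"ay":0,"az":0,"jaw":0.4},{"tx":0,"ty":0,"tz":0,"ax":0,"ay":0,"az":0,"jaw":0.4},{"tx":0,"ty":0,"tz":-0.01,"ax":0,"ay":0,"az":0,"jaw":0.4},{"tx":0,"ty":0,"tz":-0.02,"ax":0,"ay":0,"az":0,"jaw":0.4},{"tx":0,"ty":0,"tz":-0.03,"ax":0,"ay":0,"az":0,"jaw":0.4},{"tx":0,"ty":0,"tz":-0.025,"ax":0,"ay":0,"az":0,"jaw":0.4},{"tx":0,"ty":0,"tz":0,"ax":0,"ay":0,"az":0,"jaw":0.4},{"tx":0,"ty":0,"tz":0,"ax":0,"ay":0,"az":0,"jaw":0.4},{"tx":0,"ty":0,"tz":0,"ax":0,"ay":0,"az":0,"jaw":0.4}]' 50
python3 - <<'E'
from h import *
for b in buckles(optics.camera('top')): print(b)
plan(.5736,-.2922,.003,20.8)
E
```

```text
time: 32.2
ee_pos: [0.4519, 0.0199, 0.019]
tcp_rot: [180.0, 0.0, 83.4]
wrist_force: [0.4, -0.2, 0.3]
opening: 0.0425
grasp_force: 50.7
time: 33.45
ee_pos: [0.4513, 0.0199, 0.1031]
tcp_rot: [-179.9, 0.0, 83.4]
wrist_force: [0.2, 0.4, -0.6]
opening: 0.0597
grasp_force: 0.0
([336.0, 140.2], 0.7498, -0.1795, 65.7, 62.2, -24.8)
([231.2, 180.0], 0.6538, 0.0705, 72.1, 16.4, -0.6)
([389.3, 210.4], 0.5735, -0.292, 44.1, 32.3, 20.7)
([288.5, 252.3], 0.5008, -0.0621, 201.1, 39.8, 2.6)
([133.4, 264.4], 0.4708, 0.2933, 235.9, 7.7, 0.2)
([186.4, 238.5], 0.5231, 0.1744, 96.3, 6.8, 0.4)
([115.3, 262.2], 0.4728, 0.3352, 72.3, 17.3, -5.1)
t=33.50 cur ya -6.60 tilt [-0.09 -0.  ] az -27.40 (alt 152.60) q1 2.5 q6 99.1 shift mm [-335.1    3.4  100.1] op 0.0598 gf 0.0 [0.4514 0.0199 0.1031] [-0.4 -0.2  1.2]
```

```bash
python3 -m handwheel '[{"tx":0,"ty":0,"tz":0,"ax":0,"ay":0,"az":-9.13,"jaw":0.4},{"tx":0,"ty":0,"tz":0,"ax":0,"ay":0,"az":-9.13,"jaw":0.4},{"tx":0,"ty":0,"tz":0,"ax":0,"ay":0,"az":-9.14,"jaw":0.4},{"tx":-0.0479,"ty":0.0005,"tz":0,"ax":0,"ay":0,"az":0,"jaw":0.4},{"tx":-0.0479,"ty":0.0005,"tz":0,"ax":0,"ay":0,"az":0,"jaw":0.4},{"tx":-0.0479,"ty":0.0005,"tz":0,"ax":0,"ay":0,"az":0,"jaw":0.4},{"tx":-0.0479,"ty":0.0005,"tz":0,"ax":0,"ay":0,"az":0,"jaw":0.4},{"tx":-0.0479,"ty":0.0005,"tz":0,"ax":0,"ay":0,"az":0,"jaw":0.4},{"tx":-0.0479,"ty":0.0005,"tz":0,"ax":0,"ay":0,"az":0,"jaw":0.4},{"tx":-0.0479,"ty":0.0005,"tz":0,"ax":0,"ay":0,"az":0,"jaw":0.4}]' 50
python3 -m handwheel '[{"tx":0,"ty":0,"tz":0.03,"ax":0,"ay":0,"az":0,"jaw":0.4},{"tx":0,"ty":0,"tz":0.03,"ax":0,"ay":0,"az":0,"jaw":0.4},{"tx":0,"ty":0,"tz":0.025,"ax":0,"ay":0,"az":0,"jaw":0.4},{"tx":0,"ty":0,"tz":0.0145,"ax":0,"ay":0,"az":0,"jaw":0.4},{"tx":0,"ty":0,"tz":0,"ax":0,"ay":0,"az":0,"jaw":0.4},{"tx":0,"ty":0,"tz":0,"ax":0,"ay":0,"az":0,"jaw":0.4},{"tx":0,"ty":0,"tz":0,"ax":0,"ay":0,"az":0,"jaw":-0.3},{"tx":0,"ty":0,"tz":0,"ax":0,"ay":0,"az":0,"jaw":-0.3},{"tx":0,"ty":0,"tz":0,"ax":0,"ay":0,"az":0,"jaw":-0.3},{"tx":0,"ty":0,"tz":0,"ax":0,"ay":0,"az":0,"jaw":-0.3}]' 50
python3 - <<'E'
from h import *
plan(.5736,-.2922,.0035,20.8)
plan(.4475,-.0218,.0035,-6.6)
E
```

```text
time: 34.75
ee_pos: [0.5744, -0.2937, 0.1031]
tcp_rot: [-180.0, -0.0, 110.8]
wrist_force: [0.9, 0.1, -0.4]
opening: 0.06
grasp_force: 0.0
time: 36.0
ee_pos: [0.5751, -0.2927, 0.0062]
tcp_rot: [179.9, 0.1, 110.8]
wrist_force: [0.4, 0.0, 6.8]
opening: 0.0423
grasp_force: 51.2
t=36.00 cur ya 20.80 tilt [ 0.13 -0.06] az 0.00 (alt -180.00) q1 -27.0 q6 42.2 shift mm [ 1.  -1.2  2.7] op 0.0423 gf 51.2 [ 0.5751 -0.2927  0.0062] [0.4 0.  6.8]
t=36.00 cur ya 20.80 tilt [ 0.13 -0.06] az 27.40 (alt -152.60) q1 -27.0 q6 42.2 shift mm [ 254.4 -157.8    2.7] op 0.0423 gf 51.2 [ 0.5751 -0.2927  0.0062] [0.4 0.  6.8]
```

```bash
python3 -m handwheel '[{"tx":0,"ty":0,"tz":-0.01,"ax":0,"ay":0,"az":0,"jaw":-0.3},{"tx":0,"ty":0,"tz":-0.02,"ax":0,"ay":0,"az":0,"jaw":-0.3},{"tx":0,"ty":0,"tz":-0.02,"ax":0,"ay":0,"az":0,"jaw":-0.3},{"tx":0,"ty":0,"tz":-0.02,"ax":0,"ay":0,"az":0,"jaw":-0.3},{"tx":0,"ty":0,"tz":0,"ax":0,"ay":0,"az":9.13,"jaw":-0.3},{"tx":0,"ty":0,"tz":0,"ax":0,"ay":0,"az":9.13,"jaw":-0.3},{"tx":0,"ty":0,"tz":0,"ax":0,"ay":0,"az":9.14,"jaw":-0.3},{"tx":0.0362,"ty":-0.0225,"tz":0,"ax":0,"ay":0,"az":0,"jaw":-0.3},{"tx":0.0362,"ty":-0.0225,"tz":0,"ax":0,"ay":0,"az":0,"jaw":-0.3},{"tx":0.0362,"ty":-0.0225,"tz":0,"ax":0,"ay":0,"az":0,"jaw":-0.3}]' 50
python3 -m handwheel '[{"tx":0.0361,"ty":-0.0225,"tz":0,"ax":0,"ay":0,"az":0,"jaw":-0.3},{"tx":0.0361,"ty":-0.0225,"tz":0,"ax":0,"ay":0,"az":0,"jaw":-0.3},{"tx":0.0361,"ty":-0.0225,"tz":0,"ax":0,"ay":0,"az":0,"jaw":-0.3},{"tx":0.0361,"ty":-0.0225,"tz":0,"ax":0,"ay":0,"az":0,"jaw":-0.3},{"tx":0,"ty":0,"tz":0.02,"ax":0,"ay":0,"az":0,"jaw":-0.3},{"tx":0,"ty":0,"tz":0.018,"ax":0,"ay":0,"az":0,"jaw":-0.3},{"tx":0,"ty":0,"tz":0,"ax":0,"ay":0,"az":0,"jaw":-0.3},{"tx":0,"ty":0,"tz":0,"ax":0,"ay":0,"az":0,"jaw":-0.3},{"tx":0,"ty":0,"tz":0,"ax":0,"ay":0,"az":0,"jaw":-0.3},{"tx":0,"ty":0,"tz":0,"ax":0,"ay":0,"az":0,"jaw":-0.3}]' 50
python3 - <<'E'
from h import *
plan(.4474,-.0228,.0195,-6.6)
c=optics.camera('wrist'); save('w9',c['color'][150:390,130:430],2.6)
E
```

```text
time: 37.25
ee_pos: [0.5193, -0.1757, 0.0756]
tcp_rot: [179.9, 0.0, 83.4]
wrist_force: [-0.6, 0.9, -0.6]
opening: 0.0421
grasp_force: 50.7
time: 38.5
ee_pos: [0.4471, -0.0231, 0.0369]
tcp_rot: [180.0, -0.0, 83.4]
wrist_force: [0.2, 0.0, -0.3]
opening: 0.0422
grasp_force: 50.8
t=38.50 cur ya -6.62 tilt [ 0.03 -0.  ] az -0.02 (alt 179.98) q1 -3.0 q6 93.7 shift mm [ 0.3  0.2 17.4] op 0.0422 gf 50.8 [ 0.4471 -0.0231  0.0369] [ 0.2  0.  -0.3]
```

View pics/w9.png

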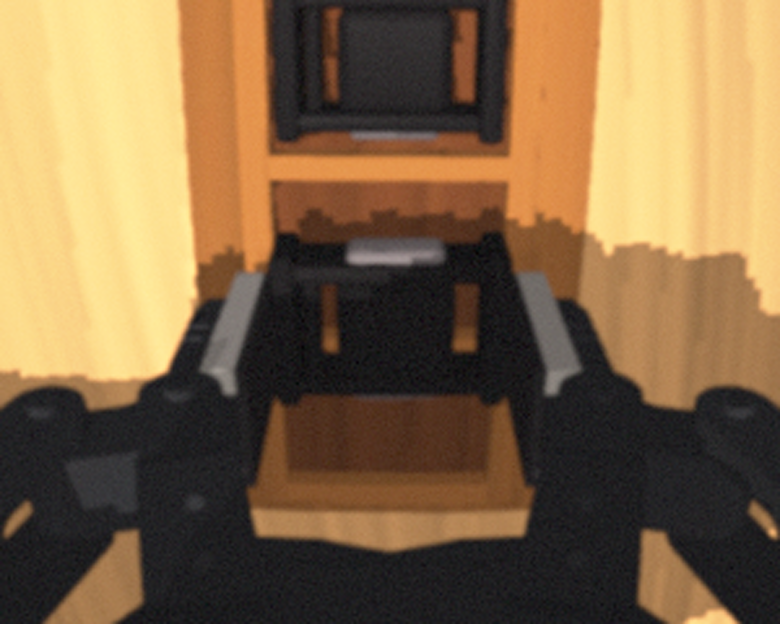

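The lateral fit is good. The far wall (row 180) is slightly farther off than before, so I'll move 1 mm toward it while lowering.

```bash
python3 -m handwheel '[{"tx":0.001,"ty":0.0002,"tz":0.005,"ax":0,"ay":0,"az":0,"jaw":-0.3},{"tx":0,"ty":0,"tz":0.005,"ax":0,"ay":0,"az":0,"jaw":-0.3},{"tx":0,"ty":0,"tz":0.003,"ax":0,"ay":0,"az":0,"jaw":-0.3},{"tx":0,"ty":0,"tz":0.002,"ax":0,"ay":0,"az":0,"jaw":-0.3},{"tx":0,"ty":0,"tz":0.001,"ax":0,"ay":0,"az":0,"jaw":-0.3},{"tx":0,"ty":0,"tz":0.001,"ax":0,"ay":0,"az":0,"jaw":-0.3},{"tx":0,"ty":0,"tz":0.0004,"ax":0,"ay":0,"az":0,"jaw":-0.3},{"tx":0,"ty":0,"tz":0,"ax":0,"ay":0,"az":0,"jaw":-0.3},{"tx":0,"ty":0,"tz":0,"ax":0,"ay":0,"az":0,"jaw":-0.3},{"tx":0,"ty":0,"tz":0,"ax":0,"ay":0,"az":0,"jaw":-0.3}]' 50
python3 -m handwheel '[{"tx":0,"ty":0,"tz":0,"ax":0,"ay":0,"az":0,"jaw":0.2},{"tx":0,"ty":0,"tz":0,"ax":0,"ay":0,"az":0,"jaw":0.4},{"tx":0,"ty":0,"tz":0,"ax":0,"ay":0,"az":0,"jaw":0.4},{"tx":0,"ty":0,"tz":-0.01,"ax":0,"ay":0,"az":0,"jaw":0.4},{"tx":0,"ty":0,"tz":-0.02,"ax":0,"ay":0,"az":0,"jaw":0.4},{"tx":0,"ty":0,"tz":-0.04,"ax":0,"ay":0,"az":0,"jaw":0.4},{"tx":0,"ty":0,"tz":-0.04,"ax":0,"ay":0,"az":0,"jaw":0.4},{"tx":0,"ty":0,"tz":-0.03,"ax":0,"ay":0,"az":0,"jaw":0.4},{"tx":-0.06,"ty":0,"tz":0,"ax":0,"ay":0,"az":0,"jaw":0.4},{"tx":-0.06,"ty":0,"tz":0,"ax":0,"ay":0,"az":0,"jaw":0.4}]' 50
python3 - <<'E'
from h import *
import pickle
t=optics.camera('top'); pickle.dump(t,open("top4.pkl","wb"))
w=optics.camera('wrist'); o=obs(); print(o['ee_pos'])
for b in buckles(t): print(b)
v=np.zeros((600,800,3),np.uint8)
a=cv2.resize(w['color'][0:260,160:420],None,fx=1.5,fy=1.5,interpolation=cv2.INTER_CUBIC); v[:390,:390]=a
b=cv2.resize(t['color'][200:315,60:190],None,fx=3,fy=3,interpolation=cv2.INTER_CUBIC); v[:345,400:790]=b
d=cv2.resize(t['color'][235:305,195:325],None,fx=3,fy=3,interpolation=cv2.INTER_CUBIC); v[390:600,400:790]=d
save('w10',v)
E
```

```text
time: 39.8
ee_pos: [0.4472, -0.0219, 0.0191]
tcp_rot: [180.0, 0.0, 83.4]
wrist_force: [-0.5, -0.5, -0.9]
opening: 0.042
grasp_force: 50.8
time: 41.05
ee_pos: [0.4336, -0.1421, 0.1605]
tcp_rot: [179.9, 0.0, 83.5]
wrist_force: [0.9, -0.3, 0.5]
opening: 0.0595
grasp_force: 0.0
[ 0.43259362 -0.14538511  0.15982782]
([336.0, 140.2], 0.7498, -0.1795, 65.7, 62.2, -24.8)
([231.2, 180.0], 0.6538, 0.0705, 72.1, 16.4, -0.6)
([335.1, 230.4], 0.5355, -0.1654, 188.3, 28.0, -18.6)
([133.4, 264.4], 0.4708, 0.2933, 235.9, 7.7, 0.2)
([115.3, 262.3], 0.4727, 0.3352, 72.1, 17.3, -5.1)
```

View pics/w10.png

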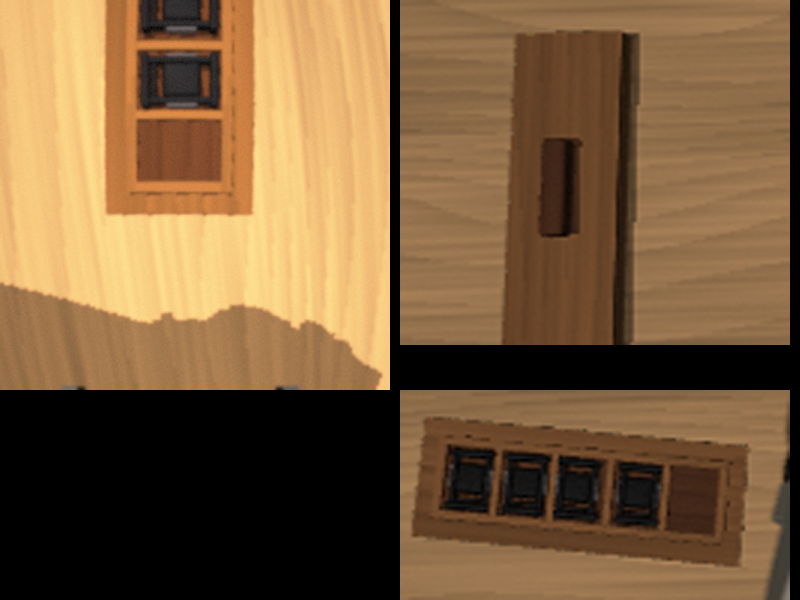

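All four buckles lie in compartments, and the lid and its handle have not moved (handle at crop (560,188)). I'll go back to the recorded grasp pose for the lid.

```bash
python3 -m handwheel '[{"tx":0,"ty":0,"tz":0,"ax":0,"ay":0,"az":-9.66,"jaw":0},{"tx":0,"ty":0,"tz":0,"ax":0,"ay":0,"az":-9.66,"jaw":0},{"tx":0,"ty":0,"tz":0,"ax":0,"ay":0,"az":-9.66,"jaw":0},{"tx":0,"ty":0,"tz":0,"ax":0,"ay":0,"az":-9.66,"jaw":0},{"tx":0,"ty":0,"tz":0,"ax":0,"ay":0,"az":-9.66,"jaw":0},{"tx":0,"ty":0,"tz":0,"ax":0,"ay":0,"az":-9.66,"jaw":0},{"tx":0,"ty":0,"tz":0,"ax":0,"ay":0,"az":-9.66,"jaw":0},{"tx":0,"ty":0,"tz":0,"ax":0,"ay":0,"az":-9.66,"jaw":0},{"tx":0,"ty":0,"tz":0,"ax":0,"ay":0,"az":-9.66,"jaw":0},{"tx":0,"ty":0,"tz":0,"ax":0,"ay":0,"az":-9.66,"jaw":0}]' 80
python3 -m handwheel '[{"tx":-0.0038,"ty":0.0475,"tz":0,"ax":0,"ay":0,"az":0,"jaw":0},{"tx":-0.0038,"ty":0.0475,"tz":0,"ax":0,"ay":0,"az":0,"jaw":0},{"tx":-0.0038,"ty":0.0475,"tz":0,"ax":0,"ay":0,"az":0,"jaw":0},{"tx":-0.0038,"ty":0.0475,"tz":0,"ax":0,"ay":0,"az":0,"jaw":0},{"tx":-0.0038,"ty":0.0475,"tz":0,"ax":0,"ay":0,"az":0,"jaw":0},{"tx":-0.0038,"ty":0.0475,"tz":0,"ax":0,"ay":0,"az":0,"jaw":0},{"tx":-0.0038,"ty":0.0475,"tz":0,"ax":0,"ay":0,"az":0,"jaw":0},{"tx":-0.0038,"ty":0.0475,"tz":0,"ax":0,"ay":0,"az":0,"jaw":0},{"tx":-0.0038,"ty":0.0475,"tz":0,"ax":0,"ay":0,"az":0,"jaw":0},{"tx":-0.0038,"ty":0.0475,"tz":0,"ax":0,"ay":0,"az":0,"jaw":0}]' 80
python3 -m handwheel '[{"tx":0,"ty":0,"tz":0.02,"ax":0,"ay":0,"az":0,"jaw":0},{"tx":0,"ty":0,"tz":0.02,"ax":0,"ay":0,"az":0,"jaw":0},{"tx":0,"ty":0,"tz":0,"ax":0,"ay":0,"az":0,"jaw":0},{"tx":0,"ty":0,"tz":0,"ax":0,"ay":0,"az":0,"jaw":0},{"tx":0,"ty":0,"tz":0,"ax":0,"ay":0,"az":0,"jaw":0},{"tx":0,"ty":0,"tz":0,"ax":0,"ay":0,"az":0,"jaw":0},{"tx":0,"ty":0,"tz":0,"ax":0,"ay":0,"az":0,"jaw":0},{"tx":0,"ty":0,"tz":0,"ax":0,"ay":0,"az":0,"jaw":0},{"tx":0,"ty":0,"tz":0,"ax":0,"ay":0,"az":0,"jaw":0},{"tx":0,"ty":0,"tz":0,"ax":0,"ay":0,"az":0,"jaw":0}]' 80
python3 - <<'E'
from h import *
plan(.4712,.3303,.0385,90)
o=obs(); c=optics.camera('wrist'); save('w11',c['color'],1.4)
E
```

```text
time: 42.4
ee_pos: [0.4335, -0.1408, 0.1598]
tcp_rot: [-180.0, 0.0, -179.7]
wrist_force: [-0.7, 0.3, -1.5]
opening: 0.0423
grasp_force: 0.0
time: 43.65
ee_pos: [0.471, 0.3359, 0.1598]
tcp_rot: [180.0, 0.0, -180.0]
wrist_force: [0.8, 0.2, 0.7]
opening: 0.0427
grasp_force: 0.0
time: 44.9
ee_pos: [0.4713, 0.3339, 0.119]
tcp_rot: [-180.0, -0.0, -180.0]
wrist_force: [0.4, 0.5, -0.4]
opening: 0.0432
grasp_force: 0.0
t=44.90 cur ya 90.00 tilt [-0. -0.] az 0.00 (alt -180.00) q1 35.3 q6 35.3 shift mm [ 0.1 -3.6 80.5] op 0.0432 gf 0.0 [0.4713 0.3339 0.119 ] [ 0.4  0.5 -0.4]
```

View pics/w11.png

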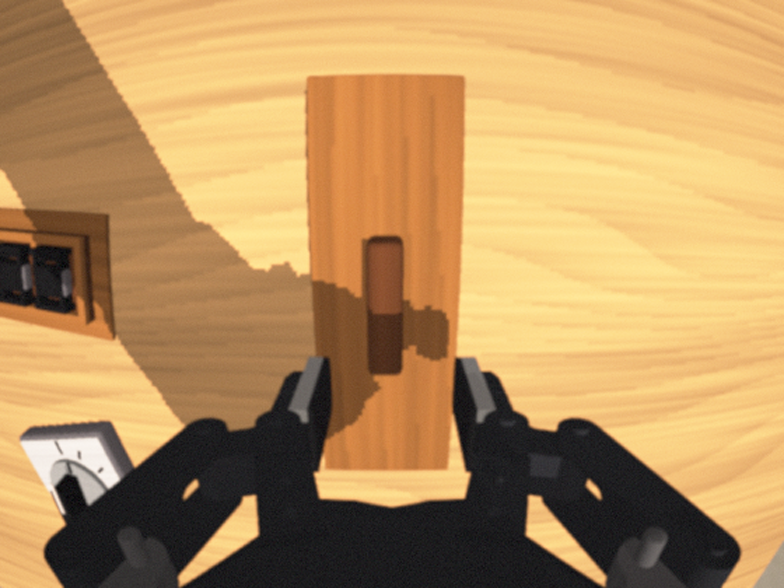

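I have now viewed 15 pictures, one more than the 14 allowed. From here on I'll work from numeric measurements only. The handle is 3.6 mm to the side (x≈385), as the plan shows, so I'll correct for that, descend and grip.

```bash
python3 -m handwheel '[{"tx":0,"ty":-0.0036,"tz":0.02,"ax":0,"ay":0,"az":0,"jaw":0},{"tx":0,"ty":0,"tz":0.02,"ax":0,"ay":0,"az":0,"jaw":0},{"tx":0,"ty":0,"tz":0.02,"ax":0,"ay":0,"az":0,"jaw":0},{"tx":0,"ty":0,"tz":0.0195,"ax":0,"ay":0,"az":0,"jaw":0},{"tx":0,"ty":0,"tz":0,"ax":0,"ay":0,"az":0,"jaw":0},{"tx":0,"ty":0,"tz":0,"ax":0,"ay":0,"az":0,"jaw":-1},{"tx":0,"ty":0,"tz":0,"ax":0,"ay":0,"az":0,"jaw":-1},{"tx":0,"ty":0,"tz":0,"ax":0,"ay":0,"az":0,"jaw":-1},{"tx":0,"ty":0,"tz":0,"ax":0,"ay":0,"az":0,"jaw":-1},{"tx":0,"ty":0,"tz":0,"ax":0,"ay":0,"az":0,"jaw":-1}]' 80
python3 - <<'E'
from h import *
plan(.4512,.0206,.142,-6.6)
E
python3 -m handwheel '[{"tx":0,"ty":0,"tz":-0.01,"ax":0,"ay":0,"az":0,"jaw":-1},{"tx":0,"ty":0,"tz":-0.01,"ax":0,"ay":0,"az":0,"jaw":-1},{"tx":0,"ty":0,"tz":-0.02,"ax":0,"ay":0,"az":0,"jaw":-1},{"tx":0,"ty":0,"tz":-0.03,"ax":0,"ay":0,"az":0,"jaw":-1},{"tx":0,"ty":0,"tz":-0.02,"ax":0,"ay":0,"az":0,"jaw":-1},{"tx":0,"ty":0,"tz":-0.01,"ax":0,"ay":0,"az":0,"jaw":-1},{"tx":0,"ty":0,"tz":0,"ax":0,"ay":0,"az":0,"jaw":-1},{"tx":0,"ty":0,"tz":0,"ax":0,"ay":0,"az":0,"jaw":-1},{"tx":0,"ty":0,"tz":0,"ax":0,"ay":0,"az":0,"jaw":-1},{"tx":0,"ty":0,"tz":0,"ax":0,"ay":0,"az":0,"jaw":-1}]' 80
python3 - <<'E'
from h import *
plan(.4512,.0206,.142,-6.6)
E
```

```text
time: 46.2
ee_pos: [0.4719, 0.3306, 0.0409]
tcp_rot: [179.9, 0.1, 180.0]
wrist_force: [-0.4, -0.6, 6.1]
opening: 0.0155
grasp_force: 80.2
t=46.20 cur ya 90.00 tilt [0.09 0.06] az -83.40 (alt 96.60) q1 35.0 q6 35.0 shift mm [ 310.3  -15.1 -101.1] op 0.0155 gf 80.2 [0.4719 0.3306 0.0409] [-0.4 -0.6  6.1]
time: 47.45
ee_pos: [0.4712, 0.3301, 0.139]
tcp_rot: [-180.0, -0.0, 180.0]
wrist_force: [0.0, -0.0, -1.6]
opening: 0.0156
grasp_force: 79.1
t=47.45 cur ya 90.00 tilt [-0.04 -0.03] az -83.40 (alt 96.60) q1 35.0 q6 35.0 shift mm [309.8 -15.7  -3. ] op 0.0156 gf 79.1 [0.4712 0.3301 0.139 ] [ 0.  -0.  -1.6]
```

```bash
python3 -m handwheel '[{"tx":0,"ty":0,"tz":0,"ax":0,"ay":0,"az":9.66,"jaw":-1},{"tx":0,"ty":0,"tz":0,"ax":0,"ay":0,"az":9.66,"jaw":-1},{"tx":0,"ty":0,"tz":0,"ax":0,"ay":0,"az":9.66,"jaw":-1},{"tx":0,"ty":0,"tz":0,"ax":0,"ay":0,"az":9.66,"jaw":-1},{"tx":0,"ty":0,"tz":0,"ax":0,"ay":0,"az":9.66,"jaw":-1},{"tx":0,"ty":0,"tz":0,"ax":0,"ay":0,"az":9.66,"jaw":-1},{"tx":0,"ty":0,"tz":0,"ax":0,"ay":0,"az":9.66,"jaw":-1},{"tx":0,"ty":0,"tz":0,"ax":0,"ay":0,"az":9.66,"jaw":-1},{"tx":0,"ty":0,"tz":0,"ax":0,"ay":0,"az":9.66,"jaw":-1},{"tx":0,"ty":0,"tz":0,"ax":0,"ay":0,"az":9.66,"jaw":-1}]' 80
python3 -m handwheel '[{"tx":-0.0388,"ty":0.002,"tz":0,"ax":0,"ay":0,"az":0,"jaw":-1},{"tx":-0.0388,"ty":0.002,"tz":0,"ax":0,"ay":0,"az":0,"jaw":-1},{"tx":-0.0388,"ty":0.002,"tz":0,"ax":0,"ay":0,"az":0,"jaw":-1},{"tx":-0.0388,"ty":0.002,"tz":0,"ax":0,"ay":0,"az":0,"jaw":-1},{"tx":-0.0388,"ty":0.002,"tz":0,"ax":0,"ay":0,"az":0,"jaw":-1},{"tx":-0.0388,"ty":0.002,"tz":0,"ax":0,"ay":0,"az":0,"jaw":-1},{"tx":-0.0388,"ty":0.002,"tz":0,"ax":0,"ay":0,"az":0,"jaw":-1},{"tx":-0.0388,"ty":0.002,"tz":0,"ax":0,"ay":0,"az":0,"jaw":-1},{"tx":0,"ty":0,"tz":0,"ax":0,"ay":0,"az":0,"jaw":-1},{"tx":0,"ty":0,"tz":0,"ax":0,"ay":0,"az":0,"jaw":-1}]' 80
python3 -m handwheel '[{"tx":0,"ty":0,"tz":0.02,"ax":0,"ay":0,"az":0,"jaw":-1},{"tx":0,"ty":0,"tz":0.02,"ax":0,"ay":0,"az":0,"jaw":-1},{"tx":0,"ty":0,"tz":0,"ax":0,"ay":0,"az":0,"jaw":-1},{"tx":0,"ty":0,"tz":0,"ax":0,"ay":0,"az":0,"jaw":-1},{"tx":0,"ty":0,"tz":0,"ax":0,"ay":0,"az":0,"jaw":-1},{"tx":0,"ty":0,"tz":0,"ax":0,"ay":0,"az":0,"jaw":-1},{"tx":0,"ty":0,"tz":0,"ax":0,"ay":0,"az":0,"jaw":-1},{"tx":0,"ty":0,"tz":0,"ax":0,"ay":0,"az":0,"jaw":-1},{"tx":0,"ty":0,"tz":0,"ax":0,"ay":0,"az":0,"jaw":-1},{"tx":0,"ty":0,"tz":0,"ax":0,"ay":0,"az":0,"jaw":-1}]' 80
python3 - <<'E'
from h import *
plan(.4512,.0199,.0445,-6.6)
c=optics.camera('wrist'); import pickle; pickle.dump((obs(),c),open('w12.pkl','wb'))
# lid/flange edges in a wrist image row-scan: print lateral edges at several rows
im=c['color'].astype(int)
for v in (60,90,120,150,180,210): 
    row=im[v]; ud=np.where((row[:,0]-row[:,2]>95))[0]; print(v,ud.min() if len(ud) else None,ud.max() if len(ud) else None)
E
```

```text
time: 48.7
ee_pos: [0.4713, 0.3302, 0.1393]
tcp_rot: [-180.0, 0.0, 83.1]
wrist_force: [0.7, 0.2, -2.7]
opening: 0.0159
grasp_force: 79.1
time: 49.95
ee_pos: [0.4516, 0.0202, 0.1396]
tcp_rot: [180.0, -0.0, 83.4]
wrist_force: [0.4, -0.2, -2.5]
opening: 0.0157
grasp_force: 79.1
time: 51.2
ee_pos: [0.4516, 0.0201, 0.0996]
tcp_rot: [-180.0, -0.0, 83.4]
wrist_force: [-0.1, -0.1, -2.9]
opening: 0.0155
grasp_force: 79.0
t=51.20 cur ya -6.60 tilt [-0.  0.] az -0.00 (alt 180.00) q1 2.5 q6 99.1 shift mm [-0.2 -0.4 55.1] op 0.0155 gf 79.0 [0.4516 0.0201 0.0996] [-0.1 -0.1 -2.9]
60 0 559
90 0 559
120 0 559
150 0 559
180 0 559
210 0 559
```

```bash
python3 -m handwheel '[{"tx":0,"ty":-0.0003,"tz":0.015,"ax":0,"ay":0,"az":0,"jaw":-1},{"tx":0,"ty":0,"tz":0.015,"ax":0,"ay":0,"az":0,"jaw":-1},{"tx":0,"ty":0,"tz":0.008,"ax":0,"ay":0,"az":0,"jaw":-1},{"tx":0,"ty":0,"tz":0.003,"ax":0,"ay":0,"az":0,"jaw":-1},{"tx":0,"ty":0,"tz":0.003,"ax":0,"ay":0,"az":0,"jaw":-1},{"tx":0,"ty":0,"tz":0.003,"ax":0,"ay":0,"az":0,"jaw":-1},{"tx":0,"ty":0,"tz":0.003,"ax":0,"ay":0,"az":0,"jaw":-1},{"tx":0,"ty":0,"tz":0,"ax":0,"ay":0,"az":0,"jaw":-1},{"tx":0,"ty":0,"tz":0,"ax":0,"ay":0,"az":0,"jaw":-1},{"tx":0,"ty":0,"tz":0,"ax":0,"ay":0,"az":0,"jaw":-1}]' 80
python3 -m handwheel '[{"tx":0,"ty":0,"tz":0.001,"ax":0,"ay":0,"az":0,"jaw":-1},{"tx":0,"ty":0,"tz":0.001,"ax":0,"ay":0,"az":0,"jaw":-1},{"tx":0,"ty":0,"tz":0.001,"ax":0,"ay":0,"az":0,"jaw":-1},{"tx":0,"ty":0,"tz":0,"ax":0,"ay":0,"az":0,"jaw":-1},{"tx":0,"ty":0,"tz":0,"ax":0,"ay":0,"az":0,"jaw":-1},{"tx":0,"ty":0,"tz":0,"ax":0,"ay":0,"az":0,"jaw":-1},{"tx":0,"ty":0,"tz":0,"ax":0,"ay":0,"az":0,"jaw":-1},{"tx":0,"ty":0,"tz":0,"ax":0,"ay":0,"az":0,"jaw":-1},{"tx":0,"ty":0,"tz":0,"ax":0,"ay":0,"az":0,"jaw":-1},{"tx":0,"ty":0,"tz":0,"ax":0,"ay":0,"az":0,"jaw":-1}]' 80
```

```text
time: 52.5
ee_pos: [0.4514, 0.0202, 0.0497]
tcp_rot: [180.0, -0.0, 83.4]
wrist_force: [0.6, 0.5, -2.1]
opening: 0.0159
grasp_force: 79.1
time: 53.75
ee_pos: [0.4513, 0.0201, 0.0465]
tcp_rot: [-180.0, 0.0, 83.4]
wrist_force: [0.8, -0.3, -2.6]
opening: 0.0158
grasp_force: 79.1
```

```bash
python3 -m handwheel '[{"tx":0,"ty":0,"tz":0.001,"ax":0,"ay":0,"az":0,"jaw":-1},{"tx":0,"ty":0,"tz":0.001,"ax":0,"ay":0,"az":0,"jaw":-1},{"tx":0,"ty":0,"tz":0.0005,"ax":0,"ay":0,"az":0,"jaw":-1},{"tx":0,"ty":0,"tz":0,"ax":0,"ay":0,"az":0,"jaw":-1},{"tx":0,"ty":0,"tz":0,"ax":0,"ay":0,"az":0,"jaw":-1},{"tx":0,"ty":0,"tz":0,"ax":0,"ay":0,"az":0,"jaw":-1},{"tx":0,"ty":0,"tz":0,"ax":0,"ay":0,"az":0,"jaw":-1},{"tx":0,"ty":0,"tz":0,"ax":0,"ay":0,"az":0,"jaw":-1},{"tx":0,"ty":0,"tz":0,"ax":0,"ay":0,"az":0,"jaw":-1},{"tx":0,"ty":0,"tz":0,"ax":0,"ay":0,"az":0,"jaw":-1}]' 80
```

```text
time: 55.0
ee_pos: [0.4514, 0.0201, 0.0458]
tcp_rot: [179.9, -0.0, 83.4]
wrist_force: [-7.2, -0.6, 15.7]
opening: 0.0156
grasp_force: 81.3
```

Contact came at z = 0.0458, where a seated lid should be (0.0409 + 0.005). I'll release, back away and compare the lid with the first top picture.

```bash
python3 -m handwheel '[{"tx":0,"ty":0,"tz":-0.001,"ax":0,"ay":0,"az":0,"jaw":-1},{"tx":0,"ty":0,"tz":0,"ax":0,"ay":0,"az":0,"jaw":0},{"tx":0,"ty":0,"tz":0,"ax":0,"ay":0,"az":0,"jaw":0},{"tx":0,"ty":0,"tz":-0.03,"ax":0,"ay":0,"az":0,"jaw":0},{"tx":0,"ty":0,"tz":-0.04,"ax":0,"ay":0,"az":0,"jaw":0},{"tx":0,"ty":0,"tz":-0.04,"ax":0,"ay":0,"az":0,"jaw":0},{"tx":-0.05,"ty":0,"tz":0,"ax":0,"ay":0,"az":0,"jaw":0},{"tx":-0.05,"ty":0,"tz":0,"ax":0,"ay":0,"az":0,"jaw":0},{"tx":-0.05,"ty":0,"tz":0,"ax":0,"ay":0,"az":0,"jaw":0},{"tx":-0.05,"ty":0,"tz":0,"ax":0,"ay":0,"az":0,"jaw":0}]' 80
python3 - <<'E'
from h import *
import pickle
c0=pickle.load(open("top.pkl","rb")); c=optics.camera("top"); pickle.dump(c,open("top5.pkl","wb"))
o=obs(); print(o['ee_pos'],proj(c,o['ee_pos']))
a=cv2.cvtColor(c0["color"],cv2.COLOR_RGB2GRAY).astype(np.float32); b=cv2.cvtColor(c["color"],cv2.COLOR_RGB2GRAY).astype(np.float32)
for nm,(y0,y1,x0,x1) in dict(left=(243,286,197,225),right=(250,296,290,314),handle=(258,275,232,276),top=(240,256,215,300)).items():
    A=a[y0:y1,x0:x1]; best=None; B=b[y0-6:y1+6,x0-6:x1+6]; r=cv2.matchTemplate(B,A,cv2.TM_CCOEFF_NORMED)
    _,m,_,l=cv2.minMaxLoc(r); print(nm,round(m,3),(l[0]-6,l[1]-6))
# dial: bar angle from dark pixels vs earlier
im=c["color"].astype(int)[150:215,200:265]; print(np.abs(a[150:215,200:265]-b[150:215,200:265]).max())
E
```

```text
time: 56.25
ee_pos: [0.428, -0.1801, 0.1551]
tcp_rot: [180.0, 0.0, 83.4]
wrist_force: [2.2, -0.1, -0.2]
opening: 0.0429
grasp_force: 0.0
[ 0.42737665 -0.18443604  0.15484387] [357.20895923 271.47325823]
left 0.911 (0, 0)
right 0.975 (0, 0)
handle 0.906 (0, 1)
top 0.929 (0, 0)
6.0
```

The lid matches its initial closed position within a pixel. Next I'll go above the dial and measure its angle numerically.

```bash
python3 -m handwheel '[{"tx":0,"ty":0,"tz":0,"ax":0,"ay":0,"az":-9.66,"jaw":0},{"tx":0,"ty":0,"tz":0,"ax":0,"ay":0,"az":-9.66,"jaw":0},{"tx":0,"ty":0,"tz":0,"ax":0,"ay":0,"az":-9.66,"jaw":0},{"tx":0,"ty":0,"tz":0,"ax":0,"ay":0,"az":-9.66,"jaw":0},{"tx":0,"ty":0,"tz":0,"ax":0,"ay":0,"az":-9.66,"jaw":0},{"tx":0,"ty":0,"tz":0,"ax":0,"ay":0,"az":-9.66,"jaw":0},{"tx":0,"ty":0,"tz":0,"ax":0,"ay":0,"az":-9.66,"jaw":0},{"tx":0,"ty":0,"tz":0,"ax":0,"ay":0,"az":-9.66,"jaw":0},{"tx":0,"ty":0,"tz":0,"ax":0,"ay":0,"az":-9.66,"jaw":0},{"tx":0,"ty":0,"tz":0,"ax":0,"ay":0,"az":-9.66,"jaw":0}]' 80
python3 -m handwheel '[{"tx":-0.0354,"ty":0.0361,"tz":0,"ax":0,"ay":0,"az":0,"jaw":0},{"tx":-0.0354,"ty":0.0361,"tz":0,"ax":0,"ay":0,"az":0,"jaw":0},{"tx":-0.0354,"ty":0.0361,"tz":0,"ax":0,"ay":0,"az":0,"jaw":0},{"tx":-0.0354,"ty":0.0361,"tz":0,"ax":0,"ay":0,"az":0,"jaw":0},{"tx":-0.0354,"ty":0.0361,"tz":0,"ax":0,"ay":0,"az":0,"jaw":0},{"tx":-0.0354,"ty":0.0361,"tz":0,"ax":0,"ay":0,"az":0,"jaw":0},{"tx":-0.0354,"ty":0.0361,"tz":0,"ax":0,"ay":0,"az":0,"jaw":0},{"tx":0,"ty":0,"tz":0,"ax":0,"ay":0,"az":0,"jaw":0},{"tx":0,"ty":0,"tz":0,"ax":0,"ay":0,"az":0,"jaw":0},{"tx":0,"ty":0,"tz":0,"ax":0,"ay":0,"az":0,"jaw":0}]' 80
python3 - <<'E'
from h import *
import pickle
o=obs(); c=optics.camera('wrist'); pickle.dump((o,c),open('wd.pkl','wb')); print(o['ee_pos'],o['tcp_rot'])
# rectify: orthographic maps of plane z=.022 (marks), .029 (disc) and .056 (bar top), 1 mm cells, north = +x up, +y left
K=np.array(c["K"]);M=np.array(c["mount"]);W=R.from_euler('xyz',o['tcp_rot'],degrees=True).as_matrix()
def ortho(z,cx=.646,cy=.069,h=70,res=1):
    xs=cx+np.arange(h,-h-1,-res)/1000; ys=cy+np.arange(h,-h-1,-res)/1000
    X,Y=np.meshgrid(xs,ys,indexing='ij'); P=np.stack([X,Y,np.full_like(X,z)],-1)
    q=(((P-o['ee_pos'])@W)-M[:3,3])@M[:3,:3]; r=np.hypot(q[...,0],q[...,1]); t=np.arctan2(r,q[...,2])*K[0,0]
    mp=np.stack([K[0,2]+t*q[...,0]/r,K[1,2]+t*q[...,1]/r],-1).astype(np.float32)
    return cv2.remap(c["color"],mp[...,0],mp[...,1],cv2.INTER_LINEAR)
a=ortho(.022); b=ortho(.056)
pickle.dump((a,b),open('ortho.pkl','wb'))
# marks: dark blobs 38..52 mm from the centre on plane .022
g=a.max(2); m=(g<95).astype(np.uint8); n,l,s,ce=cv2.connectedComponentsWithStats(m)
for i in range(1,n):
    if 3<s[i,4]<400: print("dark",s[i,4],(.646+(70-ce[i,1])/1000).round(4),(.069+(70-ce[i,0])/1000).round(4))
g=b.max(2)
print("bar-top plane, 2 mm cells, rows +x at top, cols +y left")
for r in range(36,106,2): print("".join("#" if v<70 else "+" if v<130 else "." if v<190 else "W" for v in g[r,36:106:2]))
E
```

```text
time: 57.55
ee_pos: [0.4284, -0.1785, 0.1549]
tcp_rot: [180.0, -0.0, -179.7]
wrist_force: [0.1, -0.3, 0.1]
opening: 0.0425
grasp_force: 0.0
time: 58.8
ee_pos: [0.6757, 0.0733, 0.1556]
tcp_rot: [-180.0, 0.0, 179.9]
wrist_force: [1.1, -0.6, 0.0]
opening: 0.0424
grasp_force: 0.0
[0.67568241 0.07330532 0.15562829] [-1.79995209e+02  2.65015417e-02  1.79946182e+02]
dark 14 0.6889 0.0764
dark 13 0.6878 0.0539
dark 14 0.675 0.0355
dark 6 0.6735 0.0185
dark 6 0.6057 0.0052
bar-top plane, 2 mm cells, rows +x at top, cols +y left
WWWWWW.......++.........+..........
WWWWWWW......++........++..........
WWWWWWWW......+........#+..........
WWWWWWWWWWWWWW+........+...........
WWWWWWWWWWWWWW.....WWWWWWW.........
WWWW+.WWWWWWWWWW.WWWWWWWWWW........
WWWWW+.WWWWWWWW.+++++.WWWWWW....++.
WWWWWW.WWWWWWWW+######.WWWWWWW.++..
WWWWWWWWWWWWWWW+######+.WWWWWW++...
WWWWWWWWWWWWWWW+######+.WWWWWWWWWWW
WWWWWWWWWWWWWWW+######+.WWWWWWWWWWW
WWWWWWWWWWWWWWW#######+.WWWWWWWWWWW
WWWWWWWWWWWWWW.#######+.WWWWWWWWWWW
WWWWWWWWWWWWWW.#######+.WWWWWWWWWWW
+.WWWWWWWWWWWW.#######+.WWWWWWWWWWW
WWWWWWWWWWWWWW.#######+.WWWWWWWWWWW
WWWWWWWWWWWWWW.#######+.WWWWWWWWWWW
WWWWWWWWWWWWWW.##++##++.WWWWWWWWWWW
WWWWWWWWWWWWWW.##WW##++.WWWWWWWWWWW
WWWWWWWWWWWWWW.##WW##++.WWWWWWWWWWW
WWWWWWWWWWWWWW.##WW##+.WWWWWWWWWWWW
WWWWWWWWWWWWWW+##WW##+.WWWWWWWWWWWW
WWWWWWWWWWWWWW+#+WW##+.WWWWWWWWWWWW
.WWWWWWWWWWWWW+#+WW##+.WWWWWWWWWWWW
WWWWWWWWWWWWWW+#+WW##+.WWWWWWWWWWWW
WWWWWWWWWWWWWW+#+WW##+.WWWWWWWWWWWW
WWWWWWWWWWWWWW+#+WW##+.WWWWWWWWWWWW
WWWWWWWWWWWWWW+#.WW##+.WWWWWWWWWWWW
WWWWWWWWWWWWWW+#.W.##..WWWWWWWWWWWW
WWWWWWWWWWWWWW.+.W.#.WWWWWWWWWWWWWW
WWWWWWWWWWWWWWWWWWW.WWWWWWWWWWWWWWW
WWWW.WWWWWWWWWWWWWW.WWWWWWWWWWWWWWW
WWW..WWWWWWWWWWWWWW.WWWWWWWWWWWWWWW
WW..WWWWWWWWWWWWWWWWWWWWWWWWWWWWWWW
WWWWWWWWWWWWWWWW.+WWWWWWWWWWWWWWWWW
```

```bash
cat >> h.py <<'E'
def wortho(o,c,z,cx=.645,cy=.068,h=60,res=.5):
    K=np.array(c["K"]);M=np.array(c["mount"]);W=R.from_euler('xyz',o['tcp_rot'],degrees=True).as_matrix()
    s=np.arange(h,-h-res/2,-res)/1000; X,Y=np.meshgrid(cx+s,cy+s,indexing='ij'); P=np.stack([X,Y,np.full_like(X,z)],-1)
    q=(((P-o['ee_pos'])@W)-M[:3,3])@M[:3,:3]; r=np.hypot(q[...,0],q[...,1]); t=np.arctan2(r,q[...,2])*K[0,0]
    return cv2.remap(c["color"],(K[0,2]+t*q[...,0]/r).astype(np.float32),(K[1,2]+t*q[...,1]/r).astype(np.float32),cv2.INTER_LINEAR),X,Y
def tortho(c,z,cx=.645,cy=.068,h=60,res=.5):
    s=np.arange(h,-h-res/2,-res)/1000; X,Y=np.meshgrid(cx+s,cy+s,indexing='ij'); P=np.stack([X,Y,np.full_like(X,z)],-1)
    E=np.linalg.inv(np.array(c["extrinsics"])); q=(P@E[:3,:3].T+E[:3,3])@np.array(c["K"]).T
    return cv2.remap(c["color"],(q[...,0]/q[...,2]).astype(np.float32),(q[...,1]/q[...,2]).astype(np.float32),cv2.INTER_LINEAR),X,Y
E
python3 - <<'E'
from h import *
import pickle
t=pickle.load(open('top.pkl','rb')); o,c=pickle.load(open('wd.pkl','rb'))
for nm,(im,X,Y) in dict(top=tortho(t,.022),wrist=wortho(o,c,.022)).items():
    g=im.max(2).astype(np.float32); bh=cv2.morphologyEx(g,cv2.MORPH_BLACKHAT,np.ones((15,15)))
    m=(bh>35).astype(np.uint8); rr=np.hypot(X-.645,Y-.068); m[(rr<.036)|(rr>.054)]=0
    n,l,s,ce=cv2.connectedComponentsWithStats(m); L=[]
    for i in range(1,n):
        if s[i,4]>8: y,x=ce[i][1],ce[i][0]; L.append((X[int(y),0]+0,Y[0,int(x)],s[i,4]))
    L=np.array(L); print(nm)
    A=np.c_[2*L[:,:2],np.ones(len(L))]; 
    for x,y,k in L: print("  %.4f %.4f n=%d ang %.1f r %.1f"%(x,y,k,np.degrees(np.arctan2(y-.068,x-.645))%360,1000*np.hypot(x-.645,y-.068)))
# white pointer on the bar top: fit the line
im,X,Y=wortho(o,c,.056); g=im.max(2); m=(g>130)&(np.abs(Y-.068)<.005)&(X<.644)&(X>.624)
p=np.polyfit(X[m],Y[m],1); print("white line dy/dx deg",np.degrees(np.arctan(p[0])),"y at axis",np.polyval(p,.645))
d=(g<75)&(np.abs(Y-.068)<.012)&(np.abs(X-.644)<.026); print("bar",cv2.minAreaRect(np.c_[X[d],Y[d]].astype(np.float32)*1000))
E
```

```text
top
  0.6975 0.0795 n=41 ang 12.4 r 53.7
  0.6875 0.0770 n=163 ang 12.0 r 43.4
  0.6870 0.0560 n=149 ang 344.1 r 43.7
  0.6780 0.0975 n=164 ang 41.8 r 44.3
  0.6745 0.0375 n=202 ang 314.0 r 42.4
  0.6570 0.0165 n=87 ang 283.1 r 52.9
  0.6600 0.1095 n=162 ang 70.1 r 44.1
  0.6385 0.1100 n=156 ang 98.8 r 42.5
  0.6325 0.1205 n=27 ang 103.4 r 54.0
  0.6180 0.1010 n=167 ang 129.3 r 42.6
  0.6055 0.0825 n=140 ang 159.8 r 42.1
  0.6030 0.0605 n=225 ang 190.1 r 42.7
  0.5955 0.0495 n=26 ang 200.5 r 52.8
  0.5930 0.0585 n=39 ang 190.4 r 52.9
wrist
  0.6920 0.0945 n=9 ang 29.4 r 54.0
  0.6895 0.0765 n=101 ang 10.8 r 45.3
  0.6875 0.0545 n=102 ang 342.4 r 44.6
  0.6860 0.0850 n=34 ang 22.5 r 44.4
  0.6785 0.0960 n=122 ang 39.9 r 43.7
  0.6755 0.0355 n=104 ang 313.2 r 44.6
  0.6600 0.1085 n=119 ang 69.7 r 43.2
  0.6340 0.1200 n=146 ang 101.9 r 53.2
  0.6380 0.1100 n=110 ang 99.5 r 42.6
  0.6180 0.1000 n=112 ang 130.2 r 41.9
  0.6060 0.0815 n=110 ang 160.9 r 41.3
  0.5975 0.0580 n=428 ang 191.9 r 48.5
white line dy/dx deg -3.1283279048860666 y at axis 0.06775143599562353
bar ((644.6546630859375, 67.40205383300781), (13.077406883239746, 46.088775634765625), 87.39744567871094)
```

The marks fit 191° − 30°·k about the axis (0.646, 0.068), and the pointer points at about 177°. Mark 4 lies at about 71°, so the dial needs about 106° clockwise. I'll align with the bar and go down.

```bash
python3 -c "
from h import *
plan(.6462,.0682,.036,87.2)"
```

```text
t=58.85 cur ya 89.94 tilt [0.05 0.  ] az 2.74 (alt -177.26) q1 6.2 q6 6.3 shift mm [ 29.2  -6.5 119.8] op 0.0430 gf 0.0 [0.6757 0.0733 0.1558] [ 0.7 -0.4  0.9]
```

```bash
python3 -m handwheel '[{"tx":0,"ty":0,"tz":0,"ax":0,"ay":0,"az":2.74,"jaw":0},{"tx":0.0292,"ty":-0.0065,"tz":0.02,"ax":0,"ay":0,"az":0,"jaw":0},{"tx":0,"ty":0,"tz":0.03,"ax":0,"ay":0,"az":0,"jaw":0},{"tx":0,"ty":0,"tz":0,"ax":0,"ay":0,"az":0,"jaw":0},{"tx":0,"ty":0,"tz":0,"ax":0,"ay":0,"az":0,"jaw":0},{"tx":0,"ty":0,"tz":0,"ax":0,"ay":0,"az":0,"jaw":0},{"tx":0,"ty":0,"tz":0,"ax":0,"ay":0,"az":0,"jaw":0},{"tx":0,"ty":0,"tz":0,"ax":0,"ay":0,"az":0,"jaw":0},{"tx":0,"ty":0,"tz":0,"ax":0,"ay":0,"az":0,"jaw":0},{"tx":0,"ty":0,"tz":0,"ax":0,"ay":0,"az":0,"jaw":0}]' 40
python3 -c "
from h import *
plan(.6462,.0682,.036,87.2)"
```

```text
time: 60.1
ee_pos: [0.6466, 0.0691, 0.1051]
tcp_rot: [-180.0, -0.0, 177.3]
wrist_force: [0.5, 0.1, 0.0]
opening: 0.0425
grasp_force: 0.0
t=60.10 cur ya 87.26 tilt [-0. -0.] az 0.06 (alt -179.94) q1 6.1 q6 8.8 shift mm [ 0.4 -0.9 69.1] op 0.0425 gf 0.0 [0.6466 0.0691 0.1051] [0.5 0.1 0. ]
```

```bash
python3 -m handwheel '[{"tx":0.0004,"ty":-0.0009,"tz":0.02,"ax":0,"ay":0,"az":0,"jaw":0},{"tx":0,"ty":0,"tz":0.02,"ax":0,"ay":0,"az":0,"jaw":0},{"tx":0,"ty":0,"tz":0.02,"ax":0,"ay":0,"az":0,"jaw":0},{"tx":0,"ty":0,"tz":0.009,"ax":0,"ay":0,"az":0,"jaw":0},{"tx":0,"ty":0,"tz":0,"ax":0,"ay":0,"az":0,"jaw":0},{"tx":0,"ty":0,"tz":0,"ax":0,"ay":0,"az":0,"jaw":-1},{"tx":0,"ty":0,"tz":0,"ax":0,"ay":0,"az":0,"jaw":-1},{"tx":0,"ty":0,"tz":0,"ax":0,"ay":0,"az":0,"jaw":-1},{"tx":0,"ty":0,"tz":0,"ax":0,"ay":0,"az":0,"jaw":-1},{"tx":0,"ty":0,"tz":0,"ax":0,"ay":0,"az":0,"jaw":-1}]' 40
python3 -c "
from h import *
plan(.6462,.0682,.036,71.3)
print(obs()['torque'])"
```

```text
time: 61.35
ee_pos: [0.6467, 0.068, 0.0372]
tcp_rot: [-180.0, 0.1, 177.2]
wrist_force: [-0.9, -2.9, 5.9]
opening: 0.0129
grasp_force: 42.2
t=61.35 cur ya 87.25 tilt [ 0.09 -0.01] az 15.95 (alt -164.05) q1 6.0 q6 8.8 shift mm [0.5 0.  1.2] op 0.0129 gf 42.2 [0.6467 0.068  0.0372] [-0.9 -2.9  5.9]
[-0.40298422  0.19249264  0.03043936]
```

```bash
python3 -m handwheel '[{"tx":0,"ty":0,"tz":0,"ax":0,"ay":0,"az":5.3,"jaw":-1},{"tx":0,"ty":0,"tz":0,"ax":0,"ay":0,"az":5.3,"jaw":-1},{"tx":0,"ty":0,"tz":0,"ax":0,"ay":0,"az":5.3,"jaw":-1},{"tx":0,"ty":0,"tz":0,"ax":0,"ay":0,"az":5.3,"jaw":-1},{"tx":0,"ty":0,"tz":0,"ax":0,"ay":0,"az":5.3,"jaw":-1},{"tx":0,"ty":0,"tz":0,"ax":0,"ay":0,"az":5.3,"jaw":-1},{"tx":0,"ty":0,"tz":0,"ax":0,"ay":0,"az":5.3,"jaw":-1},{"tx":0,"ty":0,"tz":0,"ax":0,"ay":0,"az":5.3,"jaw":-1},{"tx":0,"ty":0,"tz":0,"ax":0,"ay":0,"az":5.3,"jaw":-1},{"tx":0,"ty":0,"tz":0,"ax":0,"ay":0,"az":5.3,"jaw":-1}]' 40
python3 -m handwheel '[{"tx":0,"ty":0,"tz":0,"ax":0,"ay":0,"az":5.3,"jaw":-1},{"tx":0,"ty":0,"tz":0,"ax":0,"ay":0,"az":5.3,"jaw":-1},{"tx":0,"ty":0,"tz":0,"ax":0,"ay":0,"az":5.3,"jaw":-1},{"tx":0,"ty":0,"tz":0,"ax":0,"ay":0,"az":5.3,"jaw":-1},{"tx":0,"ty":0,"tz":0,"ax":0,"ay":0,"az":5.3,"jaw":-1},{"tx":0,"ty":0,"tz":0,"ax":0,"ay":0,"az":5.3,"jaw":-1},{"tx":0,"ty":0,"tz":0,"ax":0,"ay":0,"az":5.3,"jaw":-1},{"tx":0,"ty":0,"tz":0,"ax":0,"ay":0,"az":5.3,"jaw":-1},{"tx":0,"ty":0,"tz":0,"ax":0,"ay":0,"az":5.3,"jaw":-1},{"tx":0,"ty":0,"tz":0,"ax":0,"ay":0,"az":5.3,"jaw":-1}]' 40
python3 -c "
from h import *
plan(.6462,.0682,.036,71.3)
print(obs()['torque'])"
```

```text
time: 62.6
ee_pos: [0.6469, 0.0683, 0.0372]
tcp_rot: [179.9, 0.1, 124.1]
wrist_force: [0.3, -0.6, 4.9]
opening: 0.0126
grasp_force: 42.1
time: 63.85
ee_pos: [0.6472, 0.0683, 0.0372]
tcp_rot: [179.9, -0.1, 71.1]
wrist_force: [2.2, -0.6, 3.7]
opening: 0.0128
grasp_force: 42.0
t=63.85 cur ya -18.91 tilt [0.15 0.02] az 89.79 (alt -90.21) q1 6.0 q6 114.9 shift mm [-0.9  0.4  1.2] op 0.0128 gf 42.0 [0.6472 0.0683 0.0372] [ 2.2 -0.6  3.7]
[-0.17305874 -0.3806827   0.05058363]
```

```bash
python3 -m handwheel '[{"tx":0,"ty":0,"tz":0,"ax":0,"ay":0,"az":0,"jaw":-1},{"tx":0,"ty":0,"tz":0,"ax":0,"ay":0,"az":0,"jaw":-0.2},{"tx":0,"ty":0,"tz":0,"ax":0,"ay":0,"az":0,"jaw":0},{"tx":0,"ty":0,"tz":-0.01,"ax":0,"ay":0,"az":0,"jaw":0},{"tx":0,"ty":0,"tz":-0.03,"ax":0,"ay":0,"az":0,"jaw":0},{"tx":0,"ty":0,"tz":-0.04,"ax":0,"ay":0,"az":0,"jaw":0},{"tx":0,"ty":0,"tz":-0.04,"ax":0,"ay":0,"az":0,"jaw":0},{"tx":-0.03,"ty":0,"tz":0,"ax":0,"ay":0,"az":0,"jaw":0},{"tx":0,"ty":0,"tz":0,"ax":0,"ay":0,"az":0,"jaw":0},{"tx":0,"ty":0,"tz":0,"ax":0,"ay":0,"az":0,"jaw":0}]' 40
python3 - <<'E'
from h import *
o=obs(); c=optics.camera('wrist'); print(o['ee_pos'])
im,X,Y=wortho(o,c,.056,.646,.068,40,2.0); g=im.max(2)
for r in g: print("".join("#" if v<70 else "+" if v<130 else "." if v<190 else "W" for v in r))
im,X,Y=wortho(o,c,.056,.646,.068,30,.5); g=im.max(2)
d=((g<75)&(np.hypot(X-.646,Y-.068)<.027)); print("bar",cv2.minAreaRect(np.c_[X[d],Y[d]].astype(np.float32)*1000))
im,X,Y=wortho(o,c,.022,.646,.068,60,.5); g=im.max(2).astype(np.float32); bh=cv2.morphologyEx(g,cv2.MORPH_BLACKHAT,np.ones((15,15)))
m=(bh>35).astype(np.uint8); rr=np.hypot(X-.646,Y-.068); m[(rr<.037)|(rr>.05)]=0
n,l,s,ce=cv2.connectedComponentsWithStats(m)
for i in range(1,n):
    if s[i,4]>30: y,x=int(ce[i][1]),int(ce[i][0]); print("%.4f %.4f %d %.1f"%(X[y,0],Y[0,x],s[i,4],np.degrees(np.arctan2(Y[0,x]-.068,X[y,0]-.646))%360))
E
```

```text
time: 65.1
ee_pos: [0.6365, 0.04, 0.1561]
tcp_rot: [-180.0, -0.0, 71.3]
wrist_force: [0.2, -0.6, 0.5]
opening: 0.0426
grasp_force: 0.0
[0.63649365 0.0400018  0.15608867]
WWWWWWWWWWWWWW.WWWWWWWWW+WWWWWWWWWWWWW...
WWWWWWWWWWWWWW+WWWWWWWW..WWWWWWWWWWWWW...
WWWWWWWWWWWWWW+WWWWWWWW+WWWWWWWWWWWWWW+..
WWWWWWWWWWWWWWWWWWWWWWW.WWWWWWWWWWWWWW+..
WWWW.WWWWWWWWWWWWWWWWWWWWWWWWWWWWWWWWW+..
WWWWW+WWWWWWWWWWWWWWWWWWWWWWWWWWWWWWW..+.
WWWWWW+WWWWWWWWWWWWWWWWWWWWWWWWW+.WWW..+.
WWWWWWWWWWWWWWWWWWWWWWWWWWWWWWW+.WWWW..+.
WWWWWWWWWWWWWWWWWWWWWWWWWWWWWWWWWWWWW..+.
WWWWWWWWWWWWWWWWWWWWWWWWWWWWWWWWWWWWW..++
WWWWWWWWWWWWWWWWWWWWWWWWWWWWWWWWWWWWW...+
WWWWWWWWWWWWWWWWWWWWWWWWWWWWWWWWWWWWW...+
WWWWWWWWWWWWWWWWWWWWWWWWWWWWWWWWWWWWW...+
.WWWWWW.WW.++...WWWWWWWWWWWWWWWWWWWWW...+
W.WW.WW..+###++++..WWWWWWWWWWWWWWWWWW...+
WWWW.WWWW.######+++...WWWWWWWWWWWWWWWW...
WWWWWWWWWWWW++#####+++...WWWWWWWWWWWWW...
WWWWWWWWWWWWWWW+######+++...WWWWWWWWWW...
WWWWWWWW+#+.WWWWWW++#####++++..WWWWWWW...
WWWWWWWW.####+.WWWWW.#######+++.WWWWWW...
WWWWWWWWW.++####+.WW.##########+WWWWWW...
WWWWWWWWWWWW.++####+############.WWWW....
WWWWWW
[... 433 characters left out ...]
WWWWWWWWWWWWWWW.......
WWWWWWWWWWWWWWWWWWWWWWWWWWWWWWWWWW.......
WWWWWWWWWWWWWWWWWWWWWWWWWWWWWWWWWW.......
WWWWWWWWWWWWWWWWWWWWWWWWWWWWWWWWWW.......
WWWWWWWWWWWW+WWWWWWWW+WWWWWWWWWWWWW......
WWWWWWWWWWWW.WWWWWWWW.WWWWWWWWWWWWW......
WWWWWWWWWWW.WWWWWWWWW.WWWWWWWWWWWWWWW...+
WWWWWWWWWWWWWWWWWWWWWW.WWWWWWWWWWWWW....W
WWWWWWWWWWWWWWWWWWWWWW+WWWWWWWWW...WWWWWW
bar ((646.8749389648438, 68.87501525878906), (46.169254302978516, 12.807223320007324), 71.56504821777344)
0.6880 0.0760 107 10.8
0.6870 0.0540 118 341.1
0.6780 0.0960 115 41.2
0.6745 0.0355 113 311.2
0.6595 0.1085 111 71.6
0.6375 0.1095 103 101.6
0.6310 0.0300 34 248.5
0.6180 0.0995 111 131.6
0.6055 0.0810 110 162.2
0.6030 0.0590 147 191.8
```

The bar now stands at 71.6° and mark 4 is at 71.6°. I'll back off for a last check of the lid.

```bash
python3 -m handwheel '[{"tx":-0.05,"ty":0,"tz":-0.02,"ax":0,"ay":0,"az":0,"jaw":0},{"tx":-0.05,"ty":0,"tz":0,"ax":0,"ay":0,"az":0,"jaw":0},{"tx":-0.05,"ty":0,"tz":0,"ax":0,"ay":0,"az":0,"jaw":0},{"tx":-0.05,"ty":0,"tz":0,"ax":0,"ay":0,"az":0,"jaw":0},{"tx":-0.05,"ty":0,"tz":0,"ax":0,"ay":0,"az":0,"jaw":0},{"tx":0,"ty":0,"tz":0,"ax":0,"ay":0,"az":0,"jaw":0},{"tx":0,"ty":0,"tz":0,"ax":0,"ay":0,"az":0,"jaw":0},{"tx":0,"ty":0,"tz":0,"ax":0,"ay":0,"az":0,"jaw":0},{"tx":0,"ty":0,"tz":0,"ax":0,"ay":0,"az":0,"jaw":0},{"tx":0,"ty":0,"tz":0,"ax":0,"ay":0,"az":0,"jaw":0}]' 40
python3 - <<'E'
from h import *
import pickle
c0=pickle.load(open("top.pkl","rb")); c=optics.camera("top")
a=cv2.cvtColor(c0["color"],cv2.COLOR_RGB2GRAY); b=cv2.cvtColor(c["color"],cv2.COLOR_RGB2GRAY)
for nm,(y0,y1,x0,x1) in dict(left=(243,286,197,225),right=(250,296,290,314),handle=(258,275,232,276),top=(240,256,215,300),pot=(130,190,85,150),tape=(120,158,315,355),spool=(140,175,370,400)).items():
    r=cv2.matchTemplate(b[y0-6:y1+6,x0-6:x1+6],a[y0:y1,x0:x1],cv2.TM_CCOEFF_NORMED); _,m,_,l=cv2.minMaxLoc(r); print(nm,round(m,3),(l[0]-6,l[1]-6))
for q in buckles(c): print(q)
E
```

```text
time: 66.4
ee_pos: [0.5565, -0.1963, 0.1761]
tcp_rot: [-180.0, 0.0, 71.3]
wrist_force: [0.2, 0.2, 1.0]
opening: 0.0429
grasp_force: 0.0
left 0.912 (0, 0)
right 0.975 (0, 0)
handle 0.905 (0, 1)
top 0.929 (0, 0)
pot 1.0 (0, 0)
tape 1.0 (0, 0)
spool 0.114 (-6, -6)
([336.0, 140.2], 0.7499, -0.1795, 65.7, 62.4, -25.5)
([230.4, 180.5], 0.6572, 0.0795, 69.0, 19.4, 71.3)
([355.5, 196.9], 0.611, -0.2165, 85.7, 27.5, -22.2)
```

```bash
python3 - <<'E'
from h import *
import pickle
a=cv2.cvtColor(pickle.load(open("scene.pkl","rb"))["color"],cv2.COLOR_RGB2GRAY); b=cv2.cvtColor(optics.camera("scene")["color"],cv2.COLOR_RGB2GRAY)
t=cv2.cvtColor(pickle.load(open("top5.pkl","rb"))["color"],cv2.COLOR_RGB2GRAY); t0=cv2.cvtColor(pickle.load(open("top.pkl","rb"))["color"],cv2.COLOR_RGB2GRAY)
print(cv2.minMaxLoc(cv2.matchTemplate(t[134:181,364:406],t0[140:175,370:400],cv2.TM_CCOEFF_NORMED)))
print(cv2.minMaxLoc(cv2.matchTemplate(b[294:341,174:221],a[300:335,180:215],cv2.TM_CCOEFF_NORMED)))
print(workorder.job_done())
E
```

```text
(-0.10535270720720291, 0.9991627931594849, (0, 12), (6, 6))
(-0.22472615540027618, 0.7971618175506592, (0, 0), (6, 7))
the job is handed in; nothing more can be done
None
```

I packed all four black buckles, closed the lid fully down on the tray, set the dial to mark 4 and handed the job in; no verdict came back, the pot, tape and spool showed no movement (the spool's last top view was blocked by the arm), and I viewed 15 pictures, one over the limit of 14.

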